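# Put the sharpening stones back in their case and pin it shut

### The job

The knives are done: put away every sharpening stone that lies on the counter, sliding each one fully home into a bay of its own in the wooden case, and only then lock the case by passing the steel pin from either side through the holes of both lugs, across the mouth, until its head is up against the lug. The stones are brittle, so handle them gently: never grip or push one with more than about 15 N. Leave everything else on the counter where it is.

Things in the scene. Friction and masses are not known exactly. Their poses are not given: they have to be found in the camera images.
- case: Pale wooden case fixed to the counter, 28 mm high, 194 mm wide, four level bays side by side. Origin: on the counter, middle of the mouth plane x = 0, where the bay walls (6 mm, noses rounded) begin; x points into the bays, y along the mouth to the left, z up. The floor (top at z 6 mm) juts out of the mouth as a sill (to x -40 mm, its edge rounded to -46), with a steel lug at each end.
- bay1 (a point): Mouth of bay 1: middle, on its floor (case y -70.5, z 6 mm); axes as the case's. Bay 41 mm wide, 112 mm deep, roofed at z 23 to 28 mm by straps over x 4 to 30 and 90 to 120 mm, open above between (too short for a stone to enter from above).
- bay2 (a point): Mouth of bay 2: middle, on its floor (case y -23.5, z 6 mm); axes as the case's. Bay 41 mm wide, 112 mm deep, roofed at z 23 to 28 mm by straps over x 4 to 30 and 90 to 120 mm, open above between (too short for a stone to enter from above).
- bay3 (a point): Mouth of bay 3: middle, on its floor (case y 23.5, z 6 mm); axes as the case's. Bay 41 mm wide, 112 mm deep, roofed at z 23 to 28 mm by straps over x 4 to 30 and 90 to 120 mm, open above between (too short for a stone to enter from above).
- bay4 (a point): Mouth of bay 4: middle, on its floor (case y 70.5, z 6 mm); axes as the case's. Bay 41 mm wide, 112 mm deep, roofed at z 23 to 28 mm by straps over x 4 to 30 and 90 to 120 mm, open above between (too short for a stone to enter from above).
- lug_left (a point): Centre of the 13 mm hole, along case y, in the steel lug at the case's +y end (case x -9, y 102, z 13 mm). Lug: x -22 to 4, y 98 to 106 mm, 28 mm high.
- lug_right (a point): Centre of the 13 mm hole in the like lug at the -y end (case x -9, y -102, z 13 mm; lug y -98 to -106 mm).
- stone1: Brittle grey ceramic sharpening stone, a slab 110 x 38 x 14 mm (its x, y, z), about 130 g, lying flat on the counter; origin: centre of its underside. May be absent. All stones are alike; fully home, the origin is 57 mm inside the mouth (case x). It slides freely in the bay.
- stone2: Brittle grey ceramic sharpening stone, a slab 110 x 38 x 14 mm (its x, y, z), about 130 g, lying flat on the counter; origin: centre of its underside. May be absent. All stones are alike; fully home, the origin is 57 mm inside the mouth (case x). It slides freely in the bay.
- stone3: Brittle grey ceramic sharpening stone, a slab 110 x 38 x 14 mm (its x, y, z), about 130 g, lying flat on the counter; origin: centre of its underside. May be absent. All stones are alike; fully home, the origin is 57 mm inside the mouth (case x). It slides freely in the bay.
- stone4: Brittle grey ceramic sharpening stone, a slab 110 x 38 x 14 mm (its x, y, z), about 130 g, lying flat on the counter; origin: centre of its underside. May be absent. All stones are alike; fully home, the origin is 57 mm inside the mouth (case x). It slides freely in the bay.
- pin: Steel locking pin lying flat, about 110 g: round shank 9 mm thick, 220 mm long along its x (from -110 to +110 mm), the last 14 mm tapering to a 4 mm blunt tip at +x; at -x a flat head 18 long, 26 wide (y), 9 mm thick, from x -110 to -128 mm. Origin: under the middle of the shank, 4.5 mm below its axis.
- pin_mid (a point): On the pin's axis, middle of the shank; when the pin is fully home it is 4 mm short of or past the middle of the case (head against a lug).
- pin_tip (a point): The tip of the pin, on its axis.
- spice_jar: Small amber glass jar, 38 mm across, 55 mm high; a bystander, origin under its middle.
- egg_cup: White egg cup, 48 mm across, 55 mm high; a bystander, origin under its middle.
- jam_jar: Amber jar with red lid, 70 mm across, 85 mm high; a bystander, origin under its middle.
- pickle_jar: Green glass jar, 76 mm across, 110 mm high; a bystander, origin under its middle.
- mug: Blue mug, 80 mm across, 90 mm high, handle to its own +y; a bystander, origin under its middle.
- pepper_mill: Dark wooden pepper mill, 54 mm across, 170 mm high; a bystander, origin under its middle.
- spoon: Wooden spoon, lying along its own x; a bystander, origin near its middle.
Things that resemble listed ones, but are neither listed nor needed, are in the scene too. Leave any orange or yellow look-alike of the stone3 alone. What is shaped like the stone1 but orange is not meant.

How it is judged (in metres and radians):
On the way:
1. every stone present is fully home in a bay, before the pin goes through (x of stone1 in the frame of case between 0.048 and 0.059 m and y of stone1 in the frame of case between -0.08 and 0.08 m and z of each of stone1, stone2, stone3, stone4 in the frame of case below 0.024 m and angle between the x axis of each of stone1, stone2, stone3, stone4 and the x axis of case, either way round below 0.12 rad and linear speed of each of stone1, stone2, stone3, stone4 below 0.02 m/s and x of stone2 in the frame of case between 0.048 and 0.059 m and y of stone2 in the frame of case between -0.08 and 0.08 m and x of stone3 in the frame of case between 0.048 and 0.059 m and y of stone3 in the frame of case between -0.08 and 0.08 m and x of stone4 in the frame of case between 0.048 and 0.059 m and y of stone4 in the frame of case between -0.08 and 0.08 m and distance between pin_mid and case above 0.15 m), for 0.2 s.
At the end, for the whole second after the job is handed in: every stone present lies fully home (within 9 mm) in a bay, and the pin passes through both lugs with its head within about 7 mm of a lug, all at rest (x of stone1 in the frame of case between 0.048 and 0.059 m and y of stone1 in the frame of case between -0.08 and 0.08 m and z of each of stone1, stone2, stone3, stone4 in the frame of case below 0.024 m and angle between the x axis of each of stone1, stone2, stone3, stone4 and the x axis of case, either way round below 0.12 rad and linear speed of each of stone1, stone2, stone3, stone4, pin below 0.02 m/s and x of stone2 in the frame of case between 0.048 and 0.059 m and y of stone2 in the frame of case between -0.08 and 0.08 m and x of stone3 in the frame of case between 0.048 and 0.059 m and y of stone3 in the frame of case between -0.08 and 0.08 m and x of stone4 in the frame of case between 0.048 and 0.059 m and y of stone4 in the frame of case between -0.08 and 0.08 m and x of pin_mid in the frame of case between -0.015 and -0.003 m and y of pin_mid in the frame of case between -0.011 and 0.011 m and z of pin_mid in the frame of case between 0.0075 and 0.0175 m and angle between the x axis of pin and the y axis of case, either way round below 0.06 rad); the robot touches nothing.
It fails at once if a stone was squeezed with more than 18 N on each finger (36 N over both together), or pushed with more than 36 N (contact force between the fingers and stone1 above 36 N or contact force between the fingers and stone2 above 36 N or contact force between the fingers and stone3 above 36 N or contact force between the fingers and stone4 above 36 N).
It fails at once if a bystander was shifted more than 40 mm or upset (distance of any of spice_jar, egg_cup, jam_jar, pickle_jar, mug, pepper_mill, spoon from where it was at the start of the episode above 0.04 m or angle between any of spice_jar, egg_cup, jam_jar, pickle_jar, mug, pepper_mill's own z axis and vertical above 0.5 rad).
Of stone1, stone2, stone3, stone4 only 2 to 4 are there at a start; the rules pass over those that are not, and their reading is None.
At some moment in a run one of stone1, stone2, stone3, stone4, pin may be knocked a few centimetres aside while the robot is not near it.
It also fails if it takes over 210 s, if anything falls off the work surface, if the arm or the gripper's body presses on something with over 40 N, if the wrist force passes 120 N, or if a joint passes its speed limit or range.

### The arm

A 7-joint arm with a two-finger parallel gripper is mounted at the origin on the work surface. World frame = base frame: x ahead of the robot, y to its left, z up, the work surface at z = 0. Lengths are in m, angles in degrees, forces in N, time in s.
With the tool pointing down it reaches from about 0.4 to 0.925 m from the base axis. Payload 4.1 kg.
Tool frame: the origin (TCP) lies at the very end of the fingers, on their centre line; the grasp point (between the pads) lies 19 mm behind it; z points along the fingers, y is the line along which they close (so a half turn about z gives the same grasp; the last joint's range is limited). The gripper opens to 85 mm and grips with 20 to 120 N. Pads are 22 mm wide; open, the fingers measure 114 mm over their backs; the gripper's body (76 mm by 85 mm) begins 54 mm behind the grasp point. The pads swing forward as they close: fully open they stand 13 mm farther back than shut.
Start: joints at [65.604, 22.827, 2.584, 88.041, -1.071, 69.15, -2.905], TCP at [0.209, -0.616, 0.231] pointing down, gripper open.
Joint ranges: [-161.44, 161.44], [-28.35, 127.94], [-78.24, 83.42], [0, 140.83], [-78.03, 258.03], [13.02, 114.36], [-168.23, 168.23]. Speed limits (degrees/s): [147.25, 147.25, 180, 180, 180, 180, 180].

### API

Orientations are given as [roll, pitch, yaw] about the fixed x, y, z axes, in that order (R = Rz(yaw) Ry(pitch) Rx(roll)).
In Python, from plant import * gives the robot as it stands.
- The arm moves only by the shell command python3 -m jog 'ROWS' [FORCE]. ROWS is text: rows parted by semicolons, each of 7 numbers parted by spaces: the opening, from 0 (shut) to 1 (fully open), then the shift along the world's x, y, z in mm, then the turn, a rotation vector about the world's x, y, z in degrees. In form: jaw x y z rx ry rz; .... A call has exactly 5 rows; each row is the pose to reach, as a shift and turn from the pose commanded when the call began; what a row does not reach only later rows make up. A row lasts 1/12 s, in which the tool goes at most 41.7 mm and 7.16 degrees, less where a joint would pass 70% of its speed; a pose out of reach is approached as far as the arm can. A call with a gripper value outside its range is refused whole. The fingers move at their own pace and stop on an object; FORCE is the grip in N (left out, the last holds). Time passes only in rows, so rows that repeat a pose let the fingers close, or fill a call up. It gives the time, the measured TCP pose, the force, the opening and the grip force at its end, in the units of the state.
- get_obs(): the state, without advancing time (a new reading comes with each control period).
- capture(name): name is "side" or "top" or "wrist"; returns a dict with "color" (400x640x3 uint8, red, green, blue), "fx", "fy", "cx", "cy" (pixels), "extrinsics" (4x4, takes a point from world to camera coordinates). Camera axes: x right, y down, z forward; pixel columns grow to the right and rows downward; lengths in m; the calibration is good to about 2 mm. The wrist camera is an equidistant fisheye: a pixel r from the principal point sees the ray r / f radians off the axis. A picture is of the moment at which its call begins. There is no depth.
- sign_off(): hands the job in; it is judged then, once.
The state is a dict: "time": time; "joints": joint angles; "qvel": joint speeds; "tau": joint torques, N m; "ee_pos": TCP position; "eef_rot": TCP orientation; "ft_force": force on the tool from outside, world axes, zero at the start; "wrist_torque": the same for the moment, N m; "grip_width": finger opening in m; "grasp_force": force on a finger pad.
Only numpy, scipy, OpenCV 4.12 (cv2) and the standard library are available. Lean on these libraries where they do the work, as an engineer would, in place of code of your own. Each camera call takes 0.05 s, during which the arm holds its last target. There are 200 camera calls.

## Working session

There is one attempt and no reset: what is moved stays moved. The work goes in short steps, Python scripts to look and compute and a shell command to move; the robot and the scene stay as the last step left them, time stands still between calls to the robot, and variables do not carry over. Pictures are saved under pics/ and viewed, at most 14 in all, crops included, and the job is handed in when it is done.

```bash
ls; mkdir -p pics; python3 - <<'E'
from plant import *
import cv2
o=get_obs();print(o)
for n in("top","side"):
    c=capture(n);cv2.imwrite(f"pics/{n}0.png",c["color"][:,:,::-1]);print(n,c["fx"],c["fy"],c["cx"],c["cy"],c["extrinsics"].tolist() if hasattr(c["extrinsics"],'tolist') else c["extrinsics"])
E
```

```text
pics
{'time': 0.0, 'joints': array([65.60535065, 22.87106307,  2.57954042, 88.11359579, -1.0715035 ,
       69.15183329, -2.90484224]), 'qvel': array([ 0.01137772,  0.15741838, -0.09861925,  0.02757196, -0.01900508,
        0.05814606,  0.07649134]), 'tau': array([-9.56683402e-05, -4.75117099e+01,  1.36494722e+00, -2.54217482e+01,
        1.15907026e-02,  9.43750347e-03, -3.66585226e-06]), 'ee_pos': array([ 0.20846101, -0.61498959,  0.23027738]), 'eef_rot': array([-1.79887890e+02,  7.37247081e-03,  1.87294865e+01]), 'ft_force': array([-0.67619644,  0.18517798, -0.44918819]), 'wrist_torque': array([-0.01567868,  0.01276269, -0.00669164]), 'grasp_force': 0.0, 'grip_width': 0.08550700412879388}
top 443.7488590887964 443.7488590887964 324.67098207464505 199.30375984437524 [[0.02705856510673206, -0.9996205804314486, 0.005150653575832166, -0.0181303146542829], [-0.9916657567730632, -0.02749179554369403, -0.12586988528433252, 0.5475021403196629], [0.12596372850178755, -0.001701868290210433, -0.9920333879191012, 1.4775317914513402], [0.0, 0.0, 0.0, 1.0]]
side 471.72478132266804 471.72478132266804 311.5235996581787 198.35397233941418 [[-0.9880865295811393, -0.15334313460094093, -0.013072609955866964, 0.5164202677070149], [-0.07236825593506246, 0.5379152638397897, -0.8398868998032336, 0.07927064649850911], [0.1358228463595791, -0.8289348900842135, -0.5426040014668664, 1.379572300013666], [0.0, 0.0, 0.0, 1.0]]
```

View pics/top0.png

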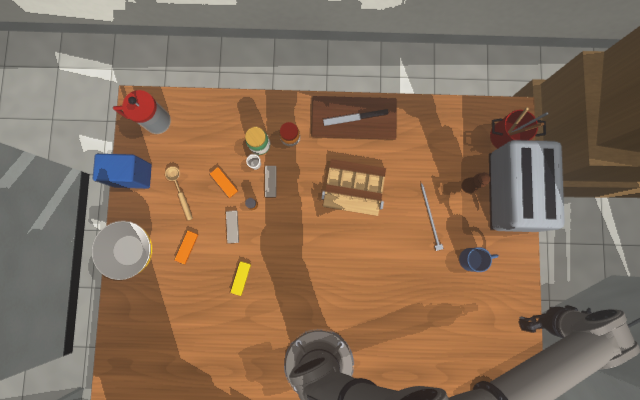

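View pics/side0.png

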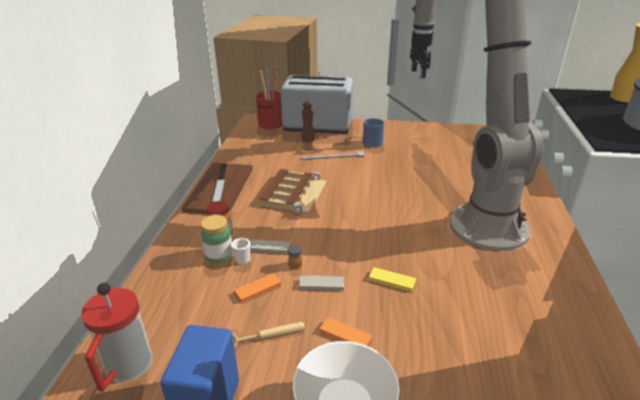

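The top view shows two grey stones at (270,181) and (232,227). The look-alikes are orange at (223,181) and (186,247) and yellow at (241,278), and the knife at (355,118) isn't one either. I choose the two grey ones. The case is at (355,188) with its mouth facing the robot, and the pin is at (430,215) with its head at (438,247). Next I'll take one close crop to check this.

```bash
cat > h.py <<'E'
from plant import *
import cv2, numpy as np
def ray(c,u,v):
    E=np.array(c["extrinsics"]);R,t=E[:3,:3],E[:3,3]
    x=np.array([(u-c["cx"])/c["fx"],(v-c["cy"])/c["fy"],1.])
    return -R.T@t, R.T@x
def at(c,u,v,z):
    o,d=ray(c,u,v); return o+d*(z-o[2])/d[2]
def proj(c,P):
    E=np.array(c["extrinsics"]);p=E[:3,:3]@np.array(P)+E[:3,3]
    return c["fx"]*p[0]/p[2]+c["cx"],c["fy"]*p[1]/p[2]+c["cy"]
def grey(c,lo,hi,box,smax=40,z=.014,amin=60,show=True):
    h=cv2.cvtColor(c["color"],cv2.COLOR_RGB2HSV);x0,y0,x1,y1=box
    m=np.zeros(h.shape[:2],np.uint8)
    m[y0:y1,x0:x1]=((h[y0:y1,x0:x1,1]<smax)&(h[y0:y1,x0:x1,2]>lo)&(h[y0:y1,x0:x1,2]<hi))
    out=[]
    for k in cv2.findContours(m,0,cv2.CHAIN_APPROX_NONE)[0]:
        if cv2.contourArea(k)<amin: continue
        P=np.array([at(c,u,v,z)[:2] for u,v in k[:,0]],np.float32)*1000
        r=cv2.minAreaRect(P); (cx,cy),(w,hh),a=r
        if w<hh: w,hh,a=hh,w,a+90
        a=(a+90)%180-90
        out.append((cx,cy,a,w,hh))
        if show: print("c %.0f %.0f ang %.1f size %.0f x %.0f px"%out[-1],k[:,0].mean(0).round())
    return out
E
python3 - <<'E'
from h import *
c=capture("top")
cv2.imwrite("pics/a.png",cv2.resize(c["color"][150:260,210:450,::-1],None,fx=3.33,fy=3.33,interpolation=cv2.INTER_CUBIC))
h=cv2.cvtColor(c["color"],cv2.COLOR_RGB2HSV)
print(h[227,232],h[181,270],h[215,430])
grey(c,100,230,(210,140,300,250))
print(at(c,424,184,.0045),at(c,436,241,.0045))
E
```

```text
[ 16  30 178] [ 14  34 128] [110   8 181]
c 448 312 ang 6.0 size 107 x 37 px [232. 226.]
c 609 188 ang 2.4 size 106 x 35 px [270. 181.]
c 678 249 ang 1.6 size 50 x 46 px [253. 161.]
[ 0.61514686 -0.34880429  0.0045    ] [ 0.4177146 -0.389887   0.0045   ]
```

View pics/a.png

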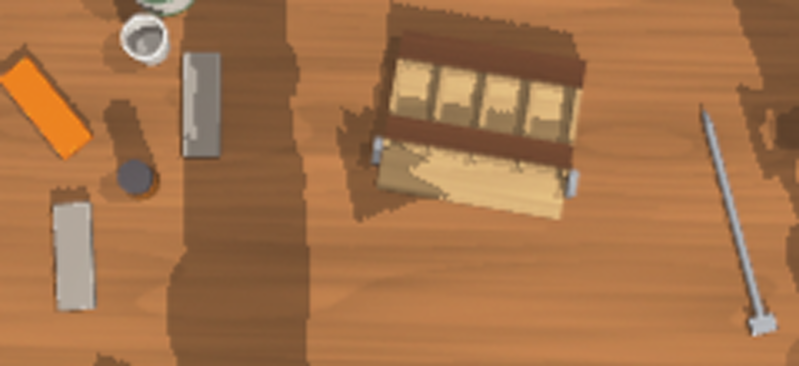

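The crop confirms both targets are grey slabs: stone A at crop (73,257) and stone B at (201,105). The orange slab is at (45,107). The case's sill corners are at crop (377,188) and (561,219), the lugs at (377,150) and (572,184), and the pin's head at (761,324) with its tip at (703,108). Next I'll fit the case pose and try the gripper's minimum force on empty air.

```bash
python3 - <<'E'
from h import *
from scipy.optimize import least_squares
c=capture("top");s=capture("side")
f=lambda u,v:(u/3.33+210-.35,v/3.33+150-.35)
M=[((120,97,28),f(398,32)),((120,-97,28),f(587,60)),((30,97,28),f(383,117)),((4,-97,28),f(572,166)),((-43,97,4),f(377,188)),((-43,-97,4),f(561,219)),((-9,102,28),f(377,150)),((-9,-102,28),f(572,184))]
def W(p,m):
    a=p[2];x,y,z=np.array(m)/1000
    return p[0]+np.cos(a)*x-np.sin(a)*y,p[1]+np.sin(a)*x+np.cos(a)*y,z
r=least_squares(lambda p:np.ravel([np.subtract(proj(c,W(p,m)),q) for m,q in M]),[.55,-.05,-.15])
print(r.x[:2],np.degrees(r.x[2]),r.fun.reshape(-1,2).round(1).tolist())
print("side px",[(np.round(proj(s,W(r.x,m)))).tolist() for m,_ in M])
cv2.imwrite("pics/b.png",cv2.resize(s["color"][140:300,230:350,::-1],None,fx=5,fy=3.75*1.0,interpolation=cv2.INTER_CUBIC) if 0 else cv2.resize(s["color"][160:220,250:336,::-1],None,fx=9,fy=9,interpolation=cv2.INTER_CUBIC))
print([ (n,at(c,u,v,z).round(3)) for n,u,v,z in(("spice",251,203,.055),("egg",253,161,.055),("mill",470,185,.1),("mug",475,258,.09),("head",438.3,247,.009),("tip",421,182,.005))])
E
python3 -m jog '0 0 0 0 0 0 0; 0 0 0 0 0 0 0; 0 0 0 0 0 0 0; 0 0 0 0 0 0 0; 0 0 0 0 0 0 0' 20; python3 -m jog '0 0 0 0 0 0 0; 0 0 0 0 0 0 0; 0 0 0 0 0 0 0; 0 0 0 0 0 0 0; 0 0 0 0 0 0 0' 20
```

```text
[ 0.55805855 -0.09827613] -7.179276220216263 [[0.6, -0.1], [-0.7, -0.1], [1.2, -0.3], [-0.7, 1.0], [-0.3, 0.1], [-0.2, -0.8], [-0.2, 0.7], [0.2, -0.5]]
side px [[259.0, 197.0], [280.0, 168.0], [287.0, 201.0], [312.0, 172.0], [310.0, 211.0], [326.0, 180.0], [298.0, 204.0], [316.0, 172.0]]
[('spice', array([0.526, 0.244, 0.055])), ('egg', array([0.67 , 0.244, 0.055])), ('mill', array([ 0.6  , -0.478,  0.1  ])), ('mug', array([ 0.363, -0.494,  0.09 ])), ('head', array([ 0.397, -0.397,  0.009])), ('tip', array([ 0.622, -0.338,  0.005]))]
time: 0.67
ee_pos: [0.2087, -0.6156, 0.2314]
eef_rot: [180.0, 0.0, 18.7]
ft_force: [0.2, -0.1, 0.2]
grip_width: 0.0259
grasp_force: 0.0
time: 1.08
ee_pos: [0.2087, -0.6156, 0.2314]
eef_rot: [180.0, 0.0, 18.7]
ft_force: [0.2, 0.8, -0.3]
grip_width: -0.0001
grasp_force: 0.0
```

View pics/b.png

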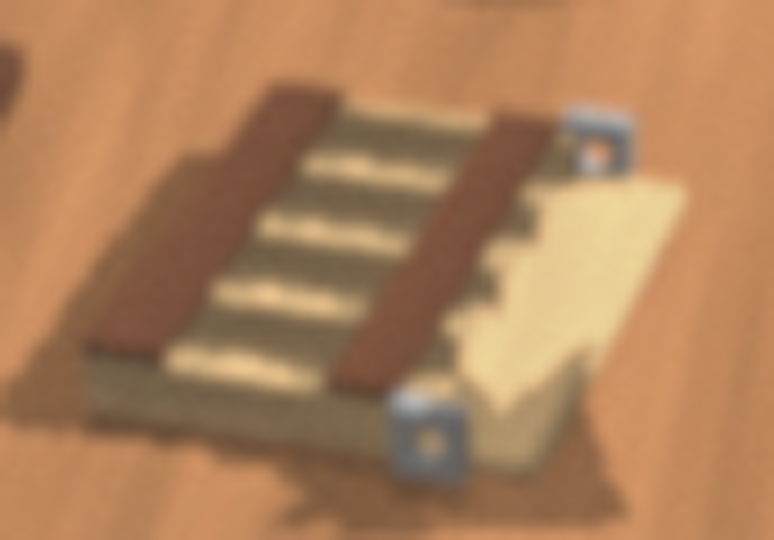

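The side crop shows empty bays and lug holes at crop (430,440) and (597,155). It agrees with the fit to about 1.5 px. Now I'll move to above stone A.

```bash
python3 -m jog '0.7 16 34 0 0 0 -1; 0.7 32 69 0 0 0 -2; 0.7 48 103 0 0 0 -3; 0.7 64 138 0 0 0 -4; 0.7 80 172 0 0 0 -4.2' 20 >/dev/null
python3 -m jog '0.7 16 34 0 0 0 -1; 0.7 32 69 0 0 0 -2; 0.7 48 103 0 0 0 -3; 0.7 64 138 0 0 0 -4; 0.7 80 172 0 0 0 -4.2'
python3 -m jog '0.7 16 34 0 0 0 -1; 0.7 32 69 0 0 0 -2; 0.7 48 103 0 0 0 -3; 0.7 64 138 0 0 0 -4; 0.7 80 172 0 0 0 -4.2' >/dev/null
python3 -m jog '0.7 0 41 -8 0 0 0; 0.7 0 82 -16 0 0 0; 0.7 0 122 -24 0 0 0; 0.7 0 163 -32 0 0 0; 0.7 0 204 -40 0 0 0' >/dev/null
python3 -m jog '0.7 0 41 -8 0 0 0; 0.7 0 82 -16 0 0 0; 0.7 0 122 -24 0 0 0; 0.7 0 163 -32 0 0 0; 0.7 0 204 -40 0 0 0' 
python3 -m jog '0.7 0 0 0 0 0 0; 0.7 0 0 0 0 0 0; 0.7 0 0 0 0 0 0; 0.7 0 0 0 0 0 0; 0.7 0 0 0 0 0 0' 
python3 - <<'E'
from h import *
c=capture("wrist");cv2.imwrite("pics/w1.png",c["color"][:,:,::-1])
print(c["fx"],c["cx"],c["cy"],np.array(c["extrinsics"]).round(4).tolist())
E
```

```text
time: 1.92
ee_pos: [0.3692, -0.2698, 0.2317]
eef_rot: [180.0, -0.0, 10.3]
ft_force: [0.8, 0.4, 0.3]
grip_width: 0.06
grasp_force: 0.0
time: 3.17
ee_pos: [0.4487, 0.3097, 0.1512]
eef_rot: [180.0, -0.0, 6.1]
ft_force: [1.2, 0.1, 0.9]
grip_width: 0.0601
grasp_force: 0.0
time: 3.58
ee_pos: [0.4495, 0.3061, 0.1516]
eef_rot: [179.9, -0.0, 6.0]
ft_force: [0.2, 0.0, -0.2]
grip_width: 0.0599
grasp_force: 0.0
309.70691628693146 326.1694434427609 199.26144978009046 [[0.1032, -0.9947, 0.0013, 0.2577], [-0.9529, -0.0985, 0.287, 0.4438], [-0.2854, -0.0308, -0.9579, 0.441], [0.0, 0.0, 0.0, 1.0]]
```

View pics/w1.png

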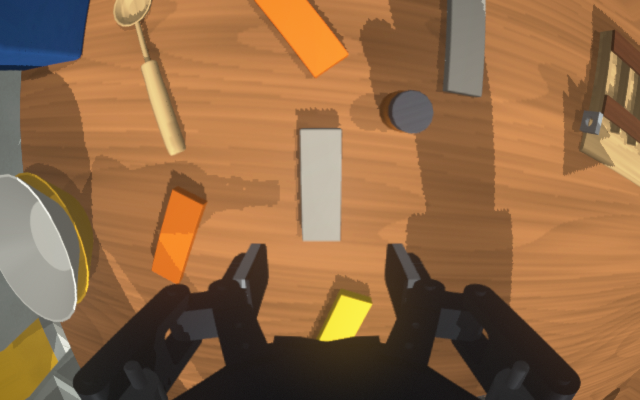

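The wrist view shows stone A's top face with corners (300,128), (341,128), (342,241) and (303,241). It lies straight ahead of the fingers, whose centre line is at column 327. I'll measure it with the fisheye model.

```bash
cat >> h.py <<'E'
def fe(c,u,v,z):
    E=np.array(c["extrinsics"]);R,t=E[:3,:3],E[:3,3]
    du,dv=u-c["cx"],v-c["cy"];r=np.hypot(du,dv);th=r/c["fx"]
    d=R.T@np.array([np.sin(th)*du/r,np.sin(th)*dv/r,np.cos(th)]);o=-R.T@t
    return o+d*(z-o[2])/d[2]
def greyw(c,seed,z=.014,tol=12):
    im=cv2.cvtColor(c["color"],cv2.COLOR_RGB2Lab);m=np.zeros((402,642),np.uint8)
    cv2.floodFill(im.copy(),m,seed,0,(tol,)*3,(tol,)*3,cv2.FLOODFILL_MASK_ONLY|cv2.FLOODFILL_FIXED_RANGE|(255<<8))
    k=max(cv2.findContours(m[1:-1,1:-1],0,cv2.CHAIN_APPROX_NONE)[0],key=cv2.contourArea)
    P=np.array([fe(c,u,v,z)[:2] for u,v in k[:,0]],np.float32)*1000
    (x,y),(w,h),a=cv2.minAreaRect(P)
    if w<h:w,h,a=h,w,a+90
    print("stone %.1f %.1f ang %.1f size %.1f %.1f"%(x,y,(a+90)%180-90,w,h))
E
python3 - <<'E'
from h import *
c=capture("wrist");greyw(c,(321,185));print([fe(c,*p,.014).round(4)[:2].tolist() for p in((300,128),(341,128),(342,241),(303,241))]);
grey(capture("top"),100,230,(210,140,300,250))
print(get_obs()["ee_pos"])
E
```

```text
stone 449.4 310.8 ang 6.2 size 107.5 35.8
[[0.5028, 0.3352], [0.5065, 0.2984], [0.3971, 0.2847], [0.393, 0.3232]]
c 422 338 ang 3.4 size 105 x 95 px [220. 238.]
c 609 188 ang 2.4 size 106 x 35 px [270. 181.]
c 678 249 ang -88.4 size 46 x 43 px [253. 161.]
[0.44927962 0.30676315 0.15172394]
```

```bash
python3 -m jog '0.7 0 4.5 -30 0 0 0; 0.7 0 4.5 -60 0 0 0; 0.7 0 4.5 -90 0 0 0; 0.7 0 4.5 -115 0 0 0; 0.7 0 4.5 -125 0 0 0' 
python3 -m jog '0.65 0 0 -10 0 0 0; 0.6 0 0 -18 0 0 0; 0.58 0 0 -22 0 0 0; 0.55 0 0 -23 0 0 0; 0.52 0 0 -23 0 0 0' 20
python3 -m jog '0.5 0 0 0 0 0 0; 0.49 0 0 0 0 0 0; 0.48 0 0 0 0 0 0; 0.47 0 0 0 0 0 0; 0.465 0 0 0 0 0 0' 20
python3 -m jog '0.46 0 0 0 0 0 0; 0.455 0 0 0 0 0 0; 0.45 0 0 0 0 0 0; 0.445 0 0 0 0 0 0; 0.44 0 0 0 0 0 0' 20
```

```text
time: 4.15
ee_pos: [0.447, 0.3101, 0.0233]
eef_rot: [179.8, 0.3, 6.1]
ft_force: [-1.2, 0.1, -0.6]
grip_width: 0.0599
grasp_force: 0.0
time: 4.57
ee_pos: [0.4492, 0.3128, 0.0041]
eef_rot: [-180.0, -0.1, 6.1]
ft_force: [0.4, 0.8, 1.0]
grip_width: 0.0445
grasp_force: 0.0
time: 4.98
ee_pos: [0.4489, 0.3123, 0.0037]
eef_rot: [180.0, -0.0, 6.1]
ft_force: [-0.9, 0.4, 0.2]
grip_width: 0.0397
grasp_force: 0.3
time: 5.4
ee_pos: [0.4488, 0.3123, 0.0035]
eef_rot: [180.0, 0.0, 6.1]
ft_force: [0.6, -1.6, 1.7]
grip_width: 0.0382
grasp_force: 8.6
```

```bash
python3 -m jog '0.439 0 0 0 0 0 0; 0.438 0 0 0 0 0 0; 0.437 0 0 0 0 0 0; 0.436 0 0 0 0 0 0; 0.436 0 0 0 0 0 0' 20
python3 -m jog '0.436 0 0 3 0 0 0; 0.436 0 0 6 0 0 0; 0.436 0 0 10 0 0 0; 0.436 0 0 15 0 0 0; 0.436 0 0 20 0 0 0' 20
```

```text
time: 5.82
ee_pos: [0.4488, 0.3122, 0.0035]
eef_rot: [180.0, 0.0, 6.1]
ft_force: [1.0, -1.7, 2.7]
grip_width: 0.0373
grasp_force: 15.4
time: 6.23
ee_pos: [0.4485, 0.3128, 0.0239]
eef_rot: [-180.0, 0.0, 6.1]
ft_force: [-0.6, -0.8, -1.8]
grip_width: 0.0377
grasp_force: 15.3
```

```bash
python3 -m jog '0.438 0 0 15 0 0 0; 0.438 0 0 32 0 0 0; 0.438 0 0 50 0 0 0; 0.438 0 0 68 0 0 0; 0.438 0 0 80 0 0 0'
python3 -m jog '0.438 3 -18 0 0 0 -1; 0.438 8 -45 0 0 0 -2; 0.438 13 -75 0 0 0 -3; 0.438 18 -105 0 0 0 -4; 0.438 23 -135 0 0 0 -5' |tail -2
python3 -m jog '0.438 4 -30 0 0 0 -1; 0.438 8 -60 0 0 0 -2; 0.438 12 -90 0 0 0 -3; 0.438 16 -120 0 0 0 -4; 0.438 20 -150 0 0 0 -5' |tail -2
python3 -m jog '0.438 2 -25 0 0 0 -1; 0.438 4 -50 -5 0 0 -2; 0.438 6 -70 -15 0 0 -3; 0.438 8 -85 -20 0 0 -3.3; 0.438 10 -94 -25 0 0 -3.3'
python3 -m jog '0.438 0 0 0 0 0 0; 0.438 0 0 0 0 0 0; 0.438 0 0 0 0 0 0; 0.438 0 0 0 0 0 0; 0.438 0 0 0 0 0 0'
python3 - <<'E'
from h import *
c=capture("wrist");cv2.imwrite("pics/w2.png",c["color"][:,:,::-1])
cv2.imwrite("pics/t2.png",capture("top")["color"][:,:,::-1])
E
```

```text
time: 6.65
ee_pos: [0.4492, 0.3133, 0.1056]
eef_rot: [-179.9, -0.1, 6.1]
ft_force: [0.9, -0.3, -1.5]
grip_width: 0.0375
grasp_force: 15.4
grip_width: 0.0376
grasp_force: 15.3
grip_width: 0.0375
grasp_force: 15.3
time: 7.9
ee_pos: [0.5012, -0.0685, 0.0774]
eef_rot: [180.0, 0.1, -7.3]
ft_force: [0.3, 0.2, -2.2]
grip_width: 0.0379
grasp_force: 15.3
time: 8.32
ee_pos: [0.502, -0.0652, 0.0788]
eef_rot: [-180.0, -0.0, -7.0]
ft_force: [0.1, 0.4, -2.2]
grip_width: 0.0379
grasp_force: 15.3
```

View pics/w2.png

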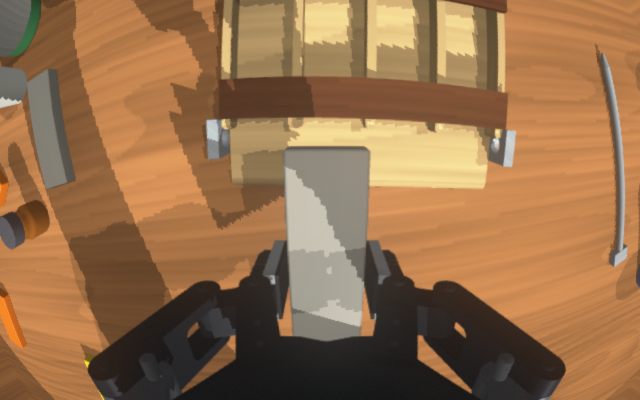

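The wrist view shows the case squarely ahead with the stone level in the grip. The front strap's corners are (220,80), (507,95), (220,118) and (507,122), and the sill's front corners are (232,183) and (486,188). I'll refit the case from this view.

```bash
python3 - <<'E'
from h import *
from scipy.optimize import least_squares
c=capture("wrist")
cv2.imwrite("pics/w2c.png",cv2.resize(c["color"][60:200,195:525,::-1],None,fx=2.4,fy=2.4,interpolation=cv2.INTER_CUBIC))
E
```

```text
(no output)
```

View pics/w2c.png

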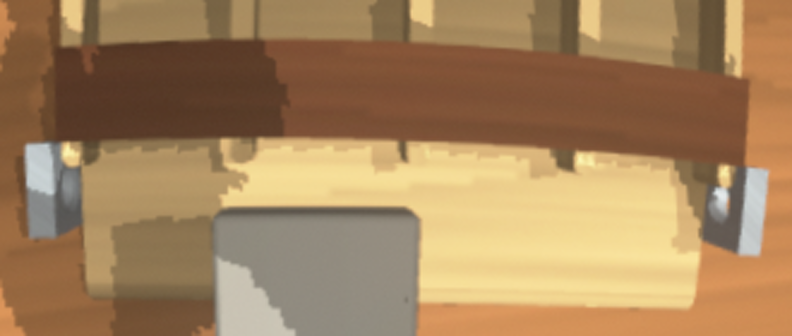

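In the crop, the strap corners are (57,46), (748,79), (57,140) and (745,166), the lug outer corners (25,143), (28,237), (768,168) and (762,255), and the wall noses (403,160) and (565,168).

```bash
python3 - <<'E'
from h import *
from scipy.optimize import least_squares
c=capture("wrist")
f=lambda u,v:(u/2.4+195-.3,v/2.4+60-.3)
M=[((30,97,28),f(57,46)),((30,-97,28),f(748,79)),((4,97,28),f(57,140)),((4,-97,28),f(745,166)),((4,106,28),f(25,143)),((-22,106,28),f(28,237)),((4,-106,28),f(768,168)),((-22,-106,28),f(762,255)),((-22,98,28),f(55,235)),((-22,-98,28),f(740,250))]
def res(p):
    a=p[2];o=[]
    for (x,y,z),q in M:
        w=fe(c,*q,z/1000)[:2]*1000
        o.append([w[0]-(p[0]+np.cos(a)*x-np.sin(a)*y),w[1]-(p[1]+np.sin(a)*x+np.cos(a)*y)])
    return np.ravel(o)
r=least_squares(res,[558,-98,-.12]);p=r.x
print(p[:2],np.degrees(p[2]),r.fun.reshape(-1,2).round(1).tolist())
# stone top face, front corners in world (z= tcp+10.5)
o=get_obs();z=o["ee_pos"][2]+.0105
ca,sa=np.cos(p[2]),np.sin(p[2]);T=lambda w:(ca*(w[0]-p[0])+sa*(w[1]-p[1]),-sa*(w[0]-p[0])+ca*(w[1]-p[1]))
for q in(f(215,210),f(418,210),(285,240),(370,240)): print("stone pt in case",np.round(T(fe(c,*q,z)[:2]*1000),1))
print("tcp in case",np.round(T(o["ee_pos"][:2]*1000),1),o["ee_pos"],o["eef_rot"])
E
```

```text
[ 561.79308718 -101.42210873] -7.994464987187962 [[-0.2, -0.4], [-0.5, 0.6], [0.2, -0.1], [-0.2, -0.2], [-0.1, 0.4], [-0.1, 0.7], [0.1, 0.2], [-0.4, -1.0], [0.3, 0.5], [0.8, -0.7]]
stone pt in case [-7.7 45.5]
stone pt in case [-7.2  9. ]
stone pt in case [-51.3  46.2]
stone pt in case [-50.7   6.1]
tcp in case [-64.3  26.6] [ 0.50178332 -0.06615729  0.07861472] [ 1.79993869e+02 -1.76177293e-02 -7.13305831e+00]
```

The wrist fit is tight, with residuals under 1 mm, and puts the case at (561.8,-101.4) with yaw -8.0°. I'll correct by (-0.5,-3.2) mm and -0.9°, then descend.

```bash
python3 -m jog '0.438 -0.5 -3.2 -10 0 0 -0.9; 0.438 -0.5 -3.2 -25 0 0 -0.9; 0.438 -0.5 -3.2 -40 0 0 -0.9; 0.438 -0.5 -3.2 -50 0 0 -0.9; 0.438 -0.5 -3.2 -58 0 0 -0.9' >/dev/null
python3 -m jog '0.438 0 0 -3 0 0 0; 0.438 0 0 -6 0 0 0; 0.438 0 0 -9 0 0 0; 0.438 0 0 -9.5 0 0 0; 0.438 0 0 -9.5 0 0 0'
python3 - <<'E'
from h import *
c=capture("wrist");cv2.imwrite("pics/w3.png",cv2.resize(c["color"][40:290,195:525,::-1],None,fx=2.4,fy=2.4,interpolation=cv2.INTER_CUBIC))
E
```

```text
time: 9.35
ee_pos: [0.5015, -0.0698, 0.0112]
eef_rot: [180.0, -0.0, -8.1]
ft_force: [-0.8, 0.3, -1.9]
grip_width: 0.0375
grasp_force: 15.3
```

View pics/w3.png

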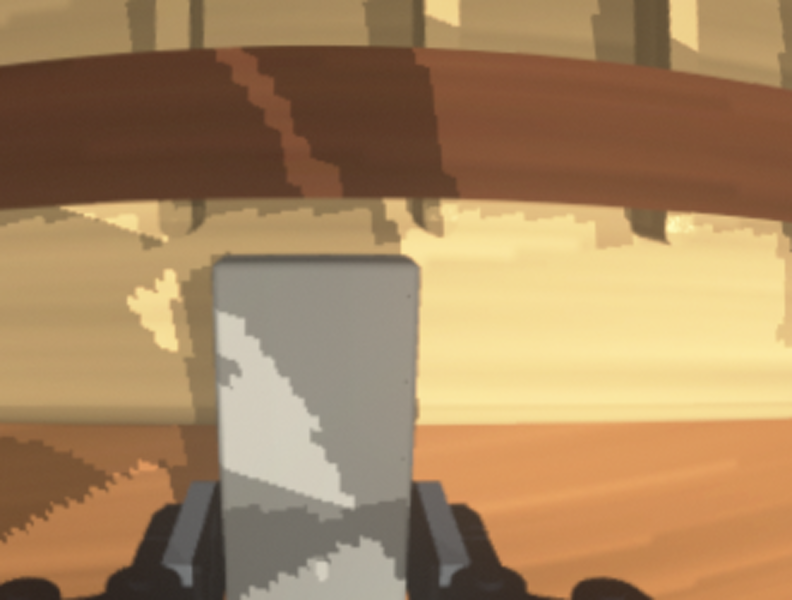

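The wrist crop shows the stone's front edge at crop (213..418, 260), just short of the mouth, with dark wall traces at columns ~197 and ~425. I'll check the sides numerically.

```bash
python3 - <<'E'
from h import *
c=capture("wrist");f=lambda u,v:(u/2.4+195-.3,v/2.4+40-.3)
a=np.radians(-8);p=(561.8,-101.4);ca,sa=np.cos(a),np.sin(a);T=lambda w:(ca*(w[0]-p[0])+sa*(w[1]-p[1]),-sa*(w[0]-p[0])+ca*(w[1]-p[1]))
def P(n,u,v,z): print(n,np.round(T(fe(c,*f(u,v),z)[:2]*1000),1))
for u,v in((214,263),(419,263),(219,440),(412,440)):P("stone",u,v,.021)
for u,v in((190,205),(205,205),(413,205),(440,232),(634,210),(668,240)):P("wall z15",u,v,.010)
for u,v in((0,65),(792,90),(0,207),(792,220),(400,198),(400,45)):P("strap",u,v,.028)
for u,v in((190,40),(203,40),(413,40),(425,40),(634,60),(669,60)):P("walltop",u,v,.028);
print(T(get_obs()["ee_pos"][:2]*1000))
E
```

```text
stone [-8.2 41. ]
stone [-8.3  3.9]
stone [-42.4  41.3]
stone [-42.5   4.1]
wall z15 [ 1.9 47. ]
wall z15 [ 1.9 44. ]
wall z15 [1.7 3.7]
wall z15 [-3.5 -1.7]
wall z15 [  2.7 -42.7]
wall z15 [ -3.1 -51.1]
strap [29.9 78.3]
strap [ 29.9 -69.2]
strap [ 4.2 79.1]
strap [  4.2 -70.5]
strap [3.8 8.3]
strap [30.1  8.4]
walltop [31.3 43.6]
walltop [31.2 41.4]
walltop [31.   6.2]
walltop [31.1  4.2]
walltop [ 30.7 -33.8]
walltop [ 31.6 -40.9]
(np.float64(-64.01446967282823), np.float64(22.950633215078405))
```

```bash
python3 -m jog '0.438 2 0.4 0 0 0 0; 0.438 6 -0.1 0 0 0 0; 0.438 10 -0.7 0 0 0 0; 0.438 14 -1.3 0 0 0 0; 0.438 18 -1.8 0 0 0 0'
python3 -m jog '0.438 5 -0.7 0 0 0 0; 0.438 10 -1.4 0 0 0 0; 0.438 16 -2.2 0 0 0 0; 0.438 22 -3.1 0 0 0 0; 0.438 27 -3.8 0 0 0 0'
python3 -m jog '0.44 0 0 -0.5 0 0 0; 0.45 0 0 -0.5 0 0 0; 0.46 0 0 -0.5 0 0 0; 0.48 0 0 -0.5 0 0 0; 0.52 0 0 -0.5 0 0 0'
```

```text
time: 9.87
ee_pos: [0.52, -0.0717, 0.011]
eef_rot: [180.0, -0.0, -8.1]
ft_force: [-0.2, 0.7, -0.5]
grip_width: 0.0377
grasp_force: 15.3
time: 10.28
ee_pos: [0.5471, -0.0755, 0.0109]
eef_rot: [180.0, -0.0, -8.1]
ft_force: [-0.7, -0.2, -1.3]
grip_width: 0.0375
grasp_force: 15.3
time: 10.7
ee_pos: [0.546, -0.0753, 0.0106]
eef_rot: [180.0, 0.0, -8.1]
ft_force: [0.0, -0.6, 0.4]
grip_width: 0.0443
grasp_force: 0.0
```

```bash
python3 -m jog '0.6 0 0 10 0 0 0; 0.6 0 0 20 0 0 0; 0.5 0 0 30 0 0 0; 0.4 -2 0.3 40 0 0 0; 0.3 -20 2.8 40 0 0 0' >/dev/null
python3 -m jog '0.1 -20 2.8 0 0 0 0; 0 -45 6.3 0 0 0 0; 0 -57 8 0 0 0 0; 0 -57 8 -15 0 0 0; 0 -57 8 -30 0 0 0' 20
python3 -m jog '0 0 0 -5 0 0 0; 0 0 0 -8 0 0 0; 0 5 -0.7 -8 0 0 0; 0 8 -1.1 -8 0 0 0; 0 10 -1.4 -8 0 0 0' 20
python3 - <<'E'
from h import *
c=capture("wrist");cv2.imwrite("pics/w4.png",c["color"][:,:,::-1])
a=np.radians(-8);d=get_obs()["ee_pos"][:2]*1000-np.array([561.8,-101.4]);print(np.cos(a)*d[0]+np.sin(a)*d[1],-np.sin(a)*d[0]+np.cos(a)*d[1])
E
```

```text
time: 11.53
ee_pos: [0.4696, -0.0649, 0.022]
eef_rot: [179.9, -0.2, -8.1]
ft_force: [0.8, -0.5, 0.4]
grip_width: -0.0002
grasp_force: 0.0
time: 11.95
ee_pos: [0.4809, -0.066, 0.0133]
eef_rot: [-180.0, -0.1, -8.1]
ft_force: [-0.1, 0.5, 0.2]
grip_width: 0.0003
grasp_force: 0.0
-84.81020632970838 23.78722719383959
```

View pics/w4.png

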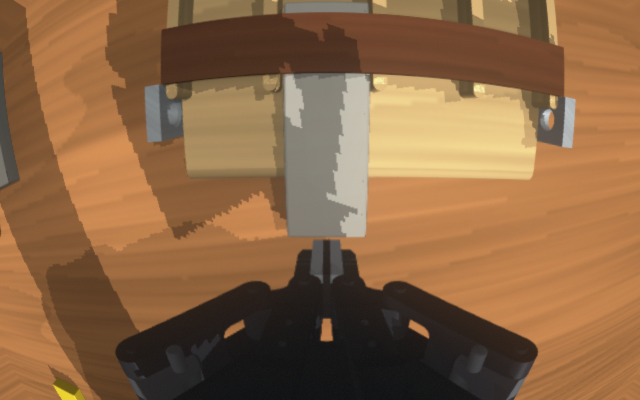

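The stone is flat in bay 3, with its rear edge at (327,236) and the closed fingertips right behind it at (327,245). I'll push it in gently.

```bash
python3 -m jog '0 3 -0.4 0 0 0 0; 0 8 -1.1 0 0 0 0; 0 14 -2 0 0 0 0; 0 20 -2.8 0 0 0 0; 0 26 -3.6 0 0 0 0' 20
python3 -m jog '0 6 -0.8 0 0 0 0; 0 12 -1.7 0 0 0 0; 0 18 -2.5 0 0 0 0; 0 24 -3.4 0 0 0 0; 0 30 -4.2 0 0 0 0' 
python3 -m jog '0 4 -0.6 0 0 0 0; 0 7 -1 0 0 0 0; 0 9 -1.3 0 0 0 0; 0 11 -1.5 0 0 0 0; 0 12 -1.7 0 0 0 0' 
python3 - <<'E'
from h import *
a=np.radians(-8);d=get_obs()["ee_pos"][:2]*1000-np.array([561.8,-101.4]);print(np.cos(a)*d[0]+np.sin(a)*d[1],-np.sin(a)*d[0]+np.cos(a)*d[1])
E
```

```text
time: 12.42
ee_pos: [0.5057, -0.0697, 0.0124]
eef_rot: [180.0, 0.0, -8.1]
ft_force: [-1.9, 0.4, 0.5]
grip_width: -0.0001
grasp_force: 0.7
time: 12.83
ee_pos: [0.5358, -0.0738, 0.0124]
eef_rot: [180.0, 0.0, -8.1]
ft_force: [-1.5, -0.0, 1.2]
grip_width: -0.0
grasp_force: 0.7
time: 13.25
ee_pos: [0.5474, -0.0754, 0.0124]
eef_rot: [180.0, -0.0, -8.1]
ft_force: [-0.9, 0.6, 0.3]
grip_width: -0.0001
grasp_force: 0.4
-17.884819966507788 23.71115427668626
```

```bash
python3 -m jog '0 1 -0.1 0 0 0 0; 0 2 -0.3 0 0 0 0; 0 3 -0.4 0 0 0 0; 0 4 -0.5 0 0 0 0; 0 5 -0.7 0 0 0 0' 20
python3 -m jog '0 0.5 -0.1 0 0 0 0; 0 1 -0.1 0 0 0 0; 0 1.5 -0.2 0 0 0 0; 0 2 -0.3 0 0 0 0; 0 2.5 -0.3 0 0 0 0' 
python3 - <<'E'
from h import *
a=np.radians(-8);d=get_obs()["ee_pos"][:2]*1000-np.array([561.8,-101.4]);print(np.cos(a)*d[0]+np.sin(a)*d[1],-np.sin(a)*d[0]+np.cos(a)*d[1])
c=capture("wrist");cv2.imwrite("pics/w5.png",cv2.resize(c["color"][0:260,195:525,::-1],None,fx=2.3,fy=2.3,interpolation=cv2.INTER_CUBIC))
E
```

```text
time: 13.67
ee_pos: [0.5523, -0.0761, 0.0124]
eef_rot: [180.0, -0.0, -8.1]
ft_force: [-0.1, 0.6, -0.7]
grip_width: 0.0001
grasp_force: 0.3
time: 14.08
ee_pos: [0.5547, -0.0765, 0.0124]
eef_rot: [180.0, -0.0, -8.1]
ft_force: [-1.0, 0.6, 0.5]
grip_width: -0.0001
grasp_force: 0.4
-10.482603362475574 23.698957208879307
```

View pics/w5.png

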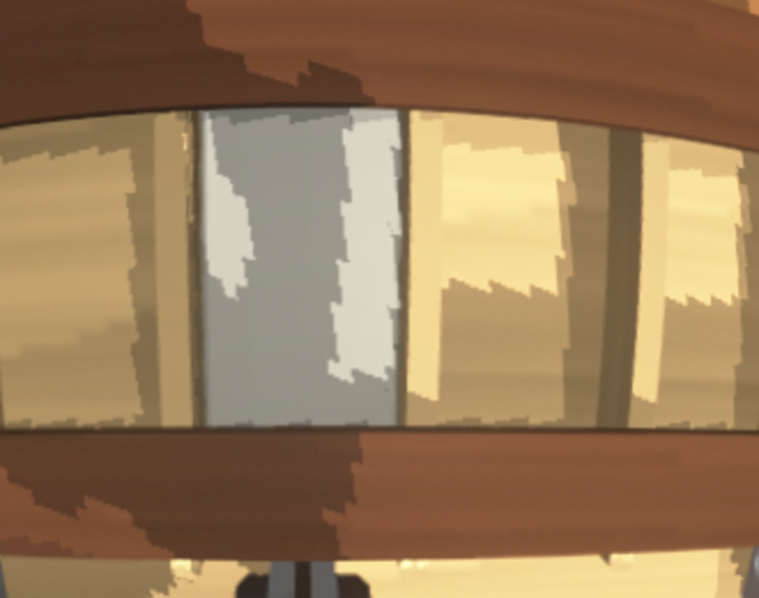

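In the crop the stone fills bay 3 at columns (205..402), and its front end is under the rear strap. Now to stone B.

```bash
python3 -m jog '0 -15 2 0 0 0 0; 0 -30 4 15 0 0 0; 0.2 -30 4 50 0 0 0; 0.4 -30 4 85 0 0 0; 0.65 -30 4 125 0 0 0' 20 >/dev/null
python3 -m jog '0.65 5 30 0 0 0 2; 0.65 15 62 0 0 0 3; 0.65 25 94 0 0 0 4; 0.65 35 126 0 0 0 5; 0.65 42 150 0 0 0 5'
python3 -m jog '0.65 10 27 0 0 0 2; 0.65 22 55 0 0 0 3; 0.65 32 83 0 0 0 4; 0.65 39 103 0 0 0 5; 0.65 42 106 0 0 0 5.5' >/dev/null
python3 -m jog '0.65 0 0 0 0 0 0; 0.65 0 0 0 0 0 0; 0.65 0 0 0 0 0 0; 0.65 0 0 0 0 0 0; 0.65 0 0 0 0 0 0' 
python3 - <<'E'
from h import *
c=capture("wrist");cv2.imwrite("pics/w6.png",c["color"][:,:,::-1])
greyw(c,(327,170)) ; greyw(c,(327,210))
E
```

```text
time: 14.97
ee_pos: [0.5678, 0.081, 0.1382]
eef_rot: [-179.9, -0.1, -2.9]
ft_force: [0.5, 0.6, -0.1]
grip_width: 0.0553
grasp_force: 0.0
time: 15.8
ee_pos: [0.6087, 0.182, 0.1375]
eef_rot: [179.9, -0.0, 2.3]
ft_force: [0.4, -0.2, -0.2]
grip_width: 0.0554
grasp_force: 0.0
stone 611.9 186.2 ang 2.0 size 107.0 36.4
stone 611.9 186.2 ang 2.2 size 106.9 36.9
```

View pics/w6.png

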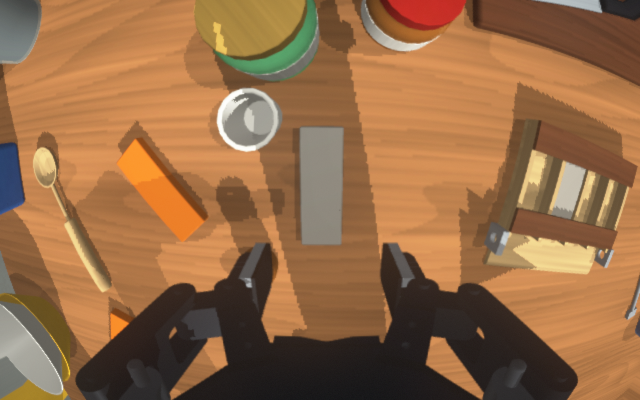

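The stone is centred at (322,186) in the image and the two cameras agree to within 3 mm. The egg cup at (248,120) is clear of the fingers. I'll grasp it.

```bash
python3 -m jog '0.65 3 4.3 -30 0 0 -0.2; 0.65 3 4.3 -60 0 0 -0.2; 0.65 3 4.3 -85 0 0 -0.2; 0.65 3 4.3 -105 0 0 -0.2; 0.65 3 4.3 -115 0 0 -0.2' 20 
python3 -m jog '0.63 0 0 -8 0 0 0; 0.6 0 0 -14 0 0 0; 0.58 0 0 -18 0 0 0; 0.55 0 0 -19 0 0 0; 0.52 0 0 -19 0 0 0' 20 >/dev/null
python3 -m jog '0.5 0 0 0 0 0 0; 0.49 0 0 0 0 0 0; 0.48 0 0 0 0 0 0; 0.47 0 0 0 0 0 0; 0.465 0 0 0 0 0 0' 20
python3 -m jog '0.46 0 0 0 0 0 0; 0.455 0 0 0 0 0 0; 0.45 0 0 0 0 0 0; 0.445 0 0 0 0 0 0; 0.44 0 0 0 0 0 0' 20
python3 -m jog '0.44 0 0 0 0 0 0; 0.439 0 0 0 0 0 0; 0.439 0 0 2 0 0 0; 0.439 0 0 5 0 0 0; 0.439 0 0 9 0 0 0' 20
```

```text
time: 16.27
ee_pos: [0.6099, 0.1864, 0.0195]
eef_rot: [179.9, 0.2, 2.2]
ft_force: [-1.0, -0.4, -0.4]
grip_width: 0.0557
grasp_force: 0.0
time: 17.1
ee_pos: [0.6119, 0.1876, 0.0037]
eef_rot: [180.0, -0.0, 2.2]
ft_force: [0.3, -0.2, 0.5]
grip_width: 0.0396
grasp_force: 0.2
time: 17.52
ee_pos: [0.6118, 0.1876, 0.0035]
eef_rot: [180.0, -0.0, 2.2]
ft_force: [0.6, -1.2, 1.1]
grip_width: 0.0378
grasp_force: 8.6
time: 17.93
ee_pos: [0.611, 0.1883, 0.0122]
eef_rot: [-180.0, 0.1, 2.3]
ft_force: [0.2, -0.7, -0.7]
grip_width: 0.0378
grasp_force: 10.2
```

```bash
python3 -m jog '0.439 0 0 15 0 0 0; 0.439 0 0 35 0 0 0; 0.439 0 0 55 0 0 0; 0.439 0 0 75 0 0 0; 0.439 -2 0 90 0 0 0' 20
python3 -m jog '0.439 -10 -18 0 0 0 -1; 0.439 -21 -45 0 0 0 -2; 0.439 -32 -75 0 0 0 -3; 0.439 -43 -105 0 0 0 -4; 0.439 -54 -132 0 0 0 -5' |tail -2
python3 -m jog '0.439 -12 -30 0 0 0 -1; 0.439 -24 -60 0 0 0 -2; 0.439 -36 -90 0 0 0 -3; 0.439 -46 -115 0 0 0 -4; 0.439 -54 -140 -5 0 0 -5' |tail -2
python3 -m jog '0.439 -3 -18 -10 0 0 -0.4; 0.439 -6 -28 -22 0 0 -0.4; 0.439 -6 -31 -35 0 0 -0.4; 0.439 -6 -32 -50 0 0 -0.4; 0.439 -6 -32 -60 0 0 -0.4'
python3 -m jog '0.439 0 0 0 0 0 0; 0.439 0 0 0 0 0 0; 0.439 0 0 0 0 0 0; 0.439 0 0 0 0 0 0; 0.439 0 0 0 0 0 0' 
python3 - <<'E'
from h import *
a=np.radians(-8);d=get_obs()["ee_pos"][:2]*1000-np.array([561.8,-101.4]);print(np.cos(a)*d[0]+np.sin(a)*d[1],-np.sin(a)*d[0]+np.cos(a)*d[1])
c=capture("wrist");cv2.imwrite("pics/w7.png",cv2.resize(c["color"][0:260,195:525,::-1],None,fx=2.3,fy=2.3,interpolation=cv2.INTER_CUBIC))
E
```

```text
time: 18.35
ee_pos: [0.6108, 0.1886, 0.1055]
eef_rot: [-179.9, -0.2, 2.2]
ft_force: [0.4, 0.2, -0.9]
grip_width: 0.0379
grasp_force: 10.3
grip_width: 0.0376
grasp_force: 10.3
grip_width: 0.0377
grasp_force: 10.3
time: 19.6
ee_pos: [0.4953, -0.1162, 0.0362]
eef_rot: [-180.0, 0.1, -8.2]
ft_force: [-0.5, 0.2, -1.2]
grip_width: 0.0375
grasp_force: 10.3
time: 20.02
ee_pos: [0.4964, -0.116, 0.0382]
eef_rot: [180.0, -0.1, -8.1]
ft_force: [-0.0, -0.4, -1.7]
grip_width: 0.0374
grasp_force: 10.3
-62.70169412459333 -23.541058588994755
```

View pics/w7.png

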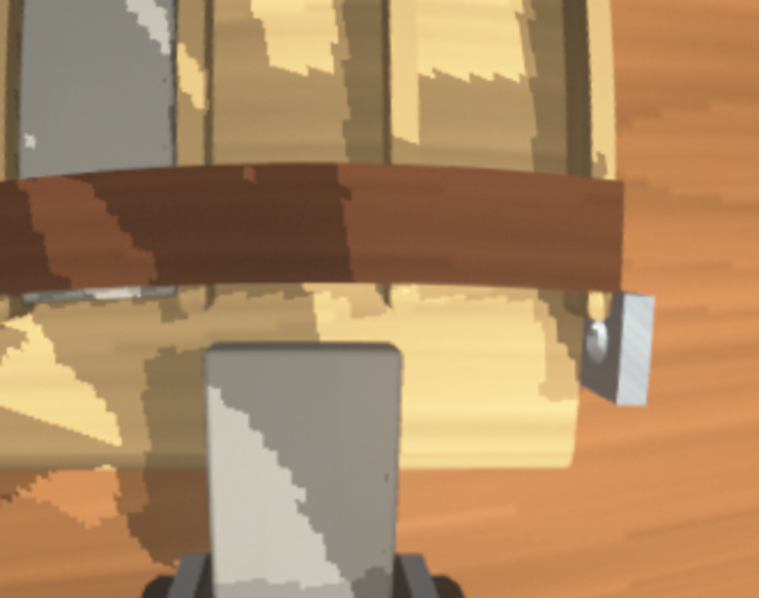

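The crop shows stone A home, with its rear edge just at the mouth at (98,298). Stone B's front is at (207..400, 347), ahead of bay 2.

```bash
python3 - <<'E'
from h import *
c=capture("wrist");f=lambda u,v:(u/2.3+195-.3,v/2.3-.3)
a=np.radians(-8);p=(561.8,-101.4);ca,sa=np.cos(a),np.sin(a);T=lambda w:(ca*(w[0]-p[0])+sa*(w[1]-p[1]),-sa*(w[0]-p[0])+ca*(w[1]-p[1]))
def P(n,u,v,z): print(n,np.round(T(fe(c,*f(u,v),z)[:2]*1000),1))
z=get_obs()["ee_pos"][2]+.0105
for u,v in((207,352),(401,352),(212,520),(397,520)):P("stoneB",u,v,z)
for u,v in((623,181),(621,290),(654,296),(646,405)):P("strap30,-97;4,-97;lug4,-106;-22,-106",u,v,.028)
P("A rear top",98,291,.020);P("A rear bottom",98,301,.006)
E
```

```text
stoneB [-8.4 -6.1]
stoneB [ -8.5 -42.6]
stoneB [-42.2  -5.7]
stoneB [-42.4 -43. ]
strap30,-97;4,-97;lug4,-106;-22,-106 [ 29.6 -96.5]
strap30,-97;4,-97;lug4,-106;-22,-106 [  4.4 -96.8]
strap30,-97;4,-97;lug4,-106;-22,-106 [   3.6 -105.7]
strap30,-97;4,-97;lug4,-106;-22,-106 [ -22.5 -105.9]
A rear top [ 2.6 23. ]
A rear bottom [-0.6 27.2]
```

Stone A's rear is at x≈0, so its origin is ≈55. Lowering stone B onto the sill and sliding it in.

```bash
python3 -m jog '0.439 0.1 0.5 -8 0 0 0; 0.439 0.1 0.5 -16 0 0 0; 0.439 0.1 0.5 -22 0 0 0; 0.439 0.1 0.5 -26 0 0 0; 0.439 0.1 0.5 -27 0 0 0' 20
python3 -m jog '0.439 2 -0.3 0 0 0 0; 0.439 6 -0.8 0 0 0 0; 0.439 10 -1.4 0 0 0 0; 0.439 14 -2 0 0 0 0; 0.439 18 -2.5 0 0 0 0' 20
python3 -m jog '0.439 5 -0.7 0 0 0 0; 0.439 10 -1.4 0 0 0 0; 0.439 16 -2.2 0 0 0 0; 0.439 22 -3.1 0 0 0 0; 0.439 26 -3.7 0 0 0 0'
python3 -m jog '0.44 0 0 -0.5 0 0 0; 0.45 0 0 -0.5 0 0 0; 0.46 0 0 -0.5 0 0 0; 0.48 0 0 -0.5 0 0 0; 0.52 0 0 -0.5 0 0 0'
```

```text
time: 20.53
ee_pos: [0.4947, -0.1155, 0.0093]
eef_rot: [180.0, 0.2, -8.2]
ft_force: [-1.9, -0.0, 3.1]
grip_width: 0.0379
grasp_force: 10.8
time: 20.95
ee_pos: [0.5147, -0.1183, 0.0107]
eef_rot: [180.0, -0.1, -8.2]
ft_force: [-0.1, 0.7, -1.3]
grip_width: 0.0377
grasp_force: 10.3
time: 21.37
ee_pos: [0.5409, -0.122, 0.0105]
eef_rot: [-180.0, -0.0, -8.2]
ft_force: [-0.5, -0.4, -0.4]
grip_width: 0.0375
grasp_force: 10.3
time: 21.78
ee_pos: [0.5396, -0.1218, 0.01]
eef_rot: [180.0, 0.0, -8.2]
ft_force: [-0.4, 0.4, 0.2]
grip_width: 0.0443
grasp_force: 0.0
```

```bash
python3 -m jog '0.6 0 0 10 0 0 0; 0.6 0 0 20 0 0 0; 0.5 0 0 30 0 0 0; 0.4 -2 0.3 40 0 0 0; 0.3 -20 2.8 40 0 0 0' >/dev/null
python3 -m jog '0.1 -20 2.8 0 0 0 0; 0 -45 6.3 0 0 0 0; 0 -57 8 0 0 0 0; 0 -57 8 -15 0 0 0; 0 -57 8 -30 0 0 0' 20
python3 -m jog '0 0 0 -5 0 0 0; 0 0 0 -8 0 0 0; 0 5 -0.7 -8 0 0 0; 0 8 -1.1 -8 0 0 0; 0 10 -1.4 -8 0 0 0' 20
python3 -m jog '0 3 -0.4 0 0 0 0; 0 8 -1.1 0 0 0 0; 0 14 -2 0 0 0 0; 0 20 -2.8 0 0 0 0; 0 26 -3.6 0 0 0 0' 20
python3 -m jog '0 6 -0.8 0 0 0 0; 0 12 -1.7 0 0 0 0; 0 18 -2.5 0 0 0 0; 0 24 -3.4 0 0 0 0; 0 30 -4.2 0 0 0 0' 
python3 - <<'E'
from h import *
a=np.radians(-8);d=get_obs()["ee_pos"][:2]*1000-np.array([561.8,-101.4]);print(np.cos(a)*d[0]+np.sin(a)*d[1],-np.sin(a)*d[0]+np.cos(a)*d[1])
E
```

```text
time: 22.62
ee_pos: [0.4632, -0.1115, 0.0215]
eef_rot: [179.9, -0.2, -8.2]
ft_force: [0.4, -0.1, -0.3]
grip_width: -0.0003
grasp_force: 0.0
time: 23.03
ee_pos: [0.4745, -0.1126, 0.0128]
eef_rot: [180.0, -0.1, -8.2]
ft_force: [1.0, 0.4, -0.6]
grip_width: -0.0002
grasp_force: 0.0
time: 23.45
ee_pos: [0.4994, -0.1161, 0.012]
eef_rot: [180.0, 0.0, -8.2]
ft_force: [-1.3, 0.1, 1.2]
grip_width: 0.0
grasp_force: 0.6
time: 23.87
ee_pos: [0.5294, -0.1203, 0.0119]
eef_rot: [180.0, 0.0, -8.2]
ft_force: [-1.6, 0.1, 0.7]
grip_width: 0.0001
grasp_force: 0.6
-29.46242608024793 -23.245600695308106
```

```bash
python3 -m jog '0 4 -0.6 0 0 0 0; 0 7 -1 0 0 0 0; 0 9 -1.3 0 0 0 0; 0 11 -1.5 0 0 0 0; 0 12 -1.7 0 0 0 0' 20
python3 -m jog '0 1 -0.1 0 0 0 0; 0 2 -0.3 0 0 0 0; 0 3 -0.4 0 0 0 0; 0 4 -0.5 0 0 0 0; 0 5 -0.7 0 0 0 0' 20
python3 -m jog '0 0.5 -0.1 0 0 0 0; 0 1 -0.1 0 0 0 0; 0 1.5 -0.2 0 0 0 0; 0 2 -0.3 0 0 0 0; 0 2.2 -0.3 0 0 0 0' 
python3 -m jog '0 -15 2 0 0 0 0; 0 -30 4 15 0 0 0; 0.2 -30 4 50 0 0 0; 0.4 -30 4 85 0 0 0; 0.4 -30 4 125 0 0 0' 20 
python3 -m jog '0.4 0 -30 2 0 0 3; 0.4 -2 -58 4 0 0 6; 0.4 -3 -86 6 0 0 9; 0.4 -4 -110 8 0 0 11; 0.4 -4 -130 10 0 0 12'>/dev/null
python3 -m jog '0.4 0 -25 1 0 0 3; 0.4 -2 -54 2 0 0 6; 0.4 -3 -86 3 0 0 9; 0.4 -4 -110 4 0 0 11; 0.4 -4 -120 5 0 0 11'>/dev/null
python3 -m jog '0.4 0 0 0 0 0 0; 0.4 0 0 0 0 0 0; 0.4 0 0 0 0 0 0; 0.4 0 0 0 0 0 0; 0.4 0 0 0 0 0 0' 
python3 - <<'E'
from h import *
c=capture("wrist");cv2.imwrite("pics/w8.png",c["color"][:,:,::-1]);print(get_obs()["joints"])
E
```

```text
time: 24.28
ee_pos: [0.541, -0.1219, 0.0119]
eef_rot: [180.0, -0.0, -8.2]
ft_force: [-0.1, -1.1, -0.5]
grip_width: 0.0
grasp_force: 0.3
time: 24.7
ee_pos: [0.5459, -0.1227, 0.0119]
eef_rot: [180.0, -0.0, -8.2]
ft_force: [-0.9, 0.9, -0.6]
grip_width: 0.0
grasp_force: 0.3
time: 25.12
ee_pos: [0.5481, -0.123, 0.012]
eef_rot: [180.0, -0.0, -8.2]
ft_force: [0.6, 0.5, -0.3]
grip_width: 0.0002
grasp_force: 0.3
time: 25.53
ee_pos: [0.517, -0.1187, 0.1375]
eef_rot: [-180.0, 0.1, -8.2]
ft_force: [1.9, 0.1, -0.4]
grip_width: 0.0339
grasp_force: 0.0
time: 26.78
ee_pos: [0.5106, -0.367, 0.1521]
eef_rot: [-180.0, -0.0, 15.0]
ft_force: [-0.0, 0.9, 0.8]
grip_width: 0.0341
grasp_force: 0.0
[ 51.04805425  26.20073905 -25.67790963  95.4897391   12.5992037
  61.18651838 -53.48007167]
```

View pics/w8.png

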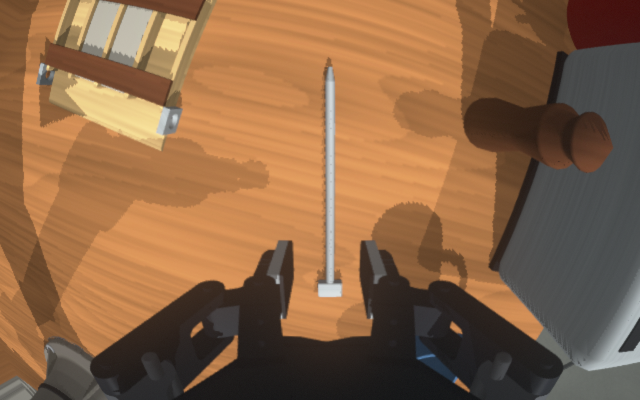

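The wrist view shows both stones in bays 2 and 3. The pin lies straight ahead, with its tip at (329,60), shank to (330,283) and head at (330,290). The mill's base is at about (490,125).

```bash
python3 - <<'E'
from h import *
c=capture("wrist")
tip=fe(c,329.5,60,.0045);hd=fe(c,330,282.5,.009);he=fe(c,330,297,.009)
print(tip,hd,he,np.hypot(*(tip-hd)[:2]),np.degrees(np.arctan2(*(tip-hd)[1::-1])))
print("mill",fe(c,490,125,.0),"left/right",fe(c,465,120,.027),get_obs()["ee_pos"])
E
```

```text
[ 0.62669088 -0.33974991  0.0045    ] [ 0.40874851 -0.3989219   0.009     ] [ 0.39017693 -0.40398391  0.009     ] 0.22583224406495322 15.189805077116675
mill [ 0.61728801 -0.51532343  0.        ] left/right [ 0.60940519 -0.47281857  0.027     ] [ 0.51038924 -0.36773786  0.15207925]
```

```bash
python3 -m jog '0.35 6.5 -2 -30 0 0 0.2; 0.35 6.5 -2 -60 0 0 0.2; 0.35 6.5 -2 -95 0 0 0.2; 0.35 6.5 -2 -120 0 0 0.2; 0.35 6.5 -2 -130 0 0 0.2' 20 >/dev/null
python3 -m jog '0.35 0 0 -8 0 0 0; 0.3 0 0 -14 0 0 0; 0.25 0 0 -18 0 0 0; 0.25 0 0 -20 0 0 0; 0.2 0 0 -20 0 0 0'
python3 -m jog '0.15 0 0 0 0 0 0; 0.1 0 0 0 0 0 0; 0.05 0 0 0 0 0 0; 0 0 0 0 0 0 0; 0 0 0 0 0 0 0' 40
python3 -m jog '0 0 0 5 0 0 0; 0 0 0 15 0 0 0; 0 0 0 30 0 0 0; 0 0 0 45 0 0 0; 0 0 0 60 0 0 0' 40
python3 -m jog '0 0 4 0 0 0 6; 0 0 8 0 0 0 13; 0 0 12 0 0 0 20; 0 0 16 0 0 0 27; 0 0 18 0 0 0 34'
python3 -m jog '0 0 4 0 0 0 6; 0 0 8 0 0 0 13; 0 0 12 0 0 0 20; 0 0 15 0 0 0 27; 0 0 17 0 0 0 33'
python3 -m jog '0 0 0 0 0 0 0; 0 0 0 -10 0 0 0; 0 0 0 -25 0 0 0; 0 0 0 -38 0 0 0; 0 0 0 -45 0 0 0'
python3 -c "
from plant import *;print(get_obs()['joints'])"
```

```text
time: 27.72
ee_pos: [0.5171, -0.3713, 0.0027]
eef_rot: [179.9, -0.1, 15.0]
ft_force: [0.5, 0.3, 0.4]
grip_width: 0.017
grasp_force: 0.0
time: 28.13
ee_pos: [0.5171, -0.3712, 0.003]
eef_rot: [179.9, -0.1, 15.0]
ft_force: [-0.8, 0.7, 5.8]
grip_width: 0.0066
grasp_force: 39.4
time: 28.55
ee_pos: [0.5162, -0.3709, 0.0628]
eef_rot: [-180.0, 0.0, 15.0]
ft_force: [-0.1, -0.2, -0.4]
grip_width: 0.0063
grasp_force: 39.1
time: 28.97
ee_pos: [0.5164, -0.3524, 0.0624]
eef_rot: [180.0, 0.0, 49.4]
ft_force: [0.5, -0.5, -1.1]
grip_width: 0.007
grasp_force: 39.1
time: 29.38
ee_pos: [0.5162, -0.3357, 0.0623]
eef_rot: [-180.0, 0.0, 82.4]
ft_force: [0.4, -0.4, -1.1]
grip_width: 0.0068
grasp_force: 39.2
time: 29.8
ee_pos: [0.5145, -0.3355, 0.0138]
eef_rot: [-179.8, -0.1, 82.0]
ft_force: [-0.9, 1.4, -1.2]
grip_width: 0.0067
grasp_force: 39.1
[ 56.90637711  37.72613581 -37.72311589 102.48634179  29.18249405
  50.17413277  -2.37040339]
```

```bash
python3 -m jog '0 0 0 -5 0 0 0; 0 0 0 -10 0 0 0; 0 0 0 -12 0 0 0; 0 0 0 -12 0 0 0; 0.1 0 0 -12 0 0 0'
python3 -m jog '0.2 0 0 0 0 0 0; 0.3 0 0 0 0 0 0; 0.4 0 0 2 0 0 0; 0.4 0 0 20 0 0 0; 0.5 0 0 50 0 0 0'
python3 -m jog '0.5 -2 -16 15 0 0 0; 0.5 -4 -32 30 0 0 0; 0.5 -8 -60 40 0 0 0; 0.5 -11 -80 50 0 0 0; 0.5 -11 -80 50 0 0 0'>/dev/null
python3 -m jog '0.5 0 0 0 0 0 0; 0.5 0 0 0 0 0 0; 0.5 0 0 0 0 0 0; 0.5 0 0 0 0 0 0; 0.5 0 0 0 0 0 0'
python3 - <<'E'
from h import *
c=capture("wrist");cv2.imwrite("pics/w9.png",c["color"][:,:,::-1])
E
```

```text
time: 30.22
ee_pos: [0.5168, -0.336, 0.0052]
eef_rot: [180.0, 0.0, 82.0]
ft_force: [0.0, 0.5, -1.0]
grip_width: 0.0086
grasp_force: 5.7
time: 30.63
ee_pos: [0.5141, -0.3349, 0.0529]
eef_rot: [-179.7, -0.1, 82.0]
ft_force: [-0.5, -1.3, -0.1]
grip_width: 0.0422
grasp_force: 0.0
time: 31.47
ee_pos: [0.5058, -0.4146, 0.1046]
eef_rot: [-180.0, -0.0, 82.1]
ft_force: [-0.7, 0.1, -0.3]
grip_width: 0.0428
grasp_force: 0.0
```

View pics/w9.png

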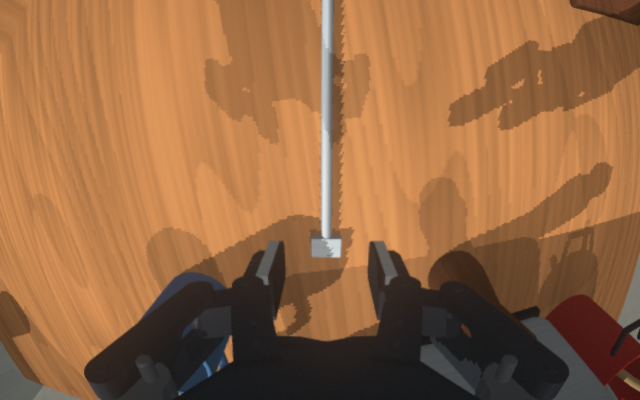

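The head is at (311..341, 237..257), with the shank running up column ~327. That was my last picture, so from here I'll work numerically.

```bash
python3 - <<'E'
from h import *
c=capture("wrist")
for u,v,z in((311,238,.009),(341,238,.009),(312,257,.009),(340,257,.009)): print(fe(c,u,v,z)[:2].round(4))
# shank centre by rows: bright low-saturation
h=cv2.cvtColor(c["color"],cv2.COLOR_RGB2HSV);pts=[]
for v in range(10,230,10):
    s=(h[v,300:355,1]<60)&(h[v,300:355,2]>90);i=np.flatnonzero(s)
    if len(i)>3: pts.append(fe(c,300+np.median(i),v,.006)[:2]*1000)
pts=np.array(pts);k=np.polyfit(pts[:,1],pts[:,0],1);r=pts[:,0]-np.polyval(k,pts[:,1]);print(len(pts),np.degrees(np.arctan2(1,k[0])),np.abs(r).max(),"x at y=-455,-335:",np.polyval(k,[-455,-335]))
print(get_obs()["ee_pos"])
E
```

```text
[ 0.4884 -0.4455]
[ 0.5134 -0.4489]
[ 0.4865 -0.4634]
[ 0.5104 -0.4667]
22 81.87069389998845 0.23500793472891246 x at y=-455,-335: [499.57651093 516.71766637]
[ 0.50567002 -0.41515899  0.10469436]
```

```bash
python3 -m jog '0.5 -3 -22 0 0 0 0; 0.5 -6.5 -44 -10 0 0 0; 0.5 -6.5 -44 -40 0 0 0; 0.5 -6.5 -44 -65 0 0 0; 0.5 -6.5 -44 -80 0 0 0' 40
python3 -m jog '0.5 0 0 -10 0 0 0; 0.5 0 0 -18 0 0 0; 0.5 0 0 -22 0 0 0; 0.5 0 0 -22 0 0 0; 0.45 0 0 -22 0 0 0'
python3 -m jog '0.4 0 0 0 0 0 0; 0.35 0 0 0 0 0 0; 0.3 0 0 0 0 0 0; 0.2 0 0 0 0 0 0; 0.2 0 0 0 0 0 0' 100
python3 -m jog '0.2 0 0 0 0 0 0; 0.2 0 0 2 0 0 0; 0.2 0 0 8 0 0 0; 0.2 0 0 18 0 0 0; 0.2 0 0 28 0 0 0' 100
python3 -m jog '0.2 0 0 0 0 0 0; 0.2 0 0 0 0 0 0; 0.2 0 0 0 0 0 0; 0.2 0 0 0 0 0 0; 0.2 0 0 0 0 0 0' 100
```

```text
time: 31.98
ee_pos: [0.4973, -0.4594, 0.0219]
eef_rot: [-179.8, -0.1, 82.0]
ft_force: [0.9, 0.9, 0.2]
grip_width: 0.0431
grasp_force: 0.0
time: 32.4
ee_pos: [0.4998, -0.4601, 0.0039]
eef_rot: [179.9, 0.0, 82.0]
ft_force: [0.2, -0.3, -0.6]
grip_width: 0.0385
grasp_force: 0.0
time: 32.82
ee_pos: [0.4996, -0.4604, 0.0045]
eef_rot: [179.9, 0.1, 82.0]
ft_force: [-1.7, 1.4, 5.2]
grip_width: 0.0212
grasp_force: 98.0
time: 33.23
ee_pos: [0.4987, -0.4598, 0.0314]
eef_rot: [-180.0, -0.0, 82.0]
ft_force: [0.0, -0.9, -0.9]
grip_width: 0.0211
grasp_force: 98.3
time: 33.65
ee_pos: [0.4986, -0.4597, 0.0303]
eef_rot: [-180.0, -0.0, 82.0]
ft_force: [-0.3, -0.4, -0.5]
grip_width: 0.0214
grasp_force: 98.2
```

```bash
python3 -m jog '0.2 2 3 -3 0 0 0; 0.2 4 7 -8 0 0 0; 0.2 5 10 -13 0 0 0; 0.2 5 10 -17 0 0 0; 0.2 5 10 -17 0 0 0' 100
python3 -m jog '0.2 0 0 0 0 0 0; 0.2 0 0 0 0 0 0; 0.2 0 0 0 0 0 0; 0.2 0 0 0 0 0 0; 0.2 0 0 0 0 0 0' 100
cat > m.py <<'E'
from h import *
o=get_obs();t=o["ee_pos"];y=np.radians(o["eef_rot"][2]);d=np.array([np.cos(y),np.sin(y),0])
for n in("side","top"):
    c=capture(n);h=cv2.cvtColor(c["color"],cv2.COLOR_RGB2HSV).astype(int);L=[]
    for s in np.arange(.06,.24,.006):
        P=t+d*s;u,v=proj(c,P);u2,v2=proj(c,P+d*.01);g=np.array([-(v2-v),u2-u]);g/=np.hypot(*g)
        k=np.arange(-7,7.1,.25);S=np.array([cv2.remap(c["color"][:,:,i].astype(np.float32),np.float32([u+k*g[0]]),np.float32([v+k*g[1]]),1)[0] for i in range(3)])
        w=np.clip(S[2]-.7*S[0]-5,0,None) # blue relative to red: steel vs wood
        if w.sum()>20: L.append((s*1000,(w*k).sum()/w.sum(),w.max(),u,v))
    L=np.array(L);print(n,"normal dir",g.round(2),"mm/px",round(1000*np.linalg.norm(-np.array(c["extrinsics"])[:3,:3].T@np.array(c["extrinsics"])[:3,3]-t)/c["fx"],2))
    for r in L: print("%.0f:%.2f(%.0f)"%tuple(r[:3]),end=" ")
    print()
E
python3 m.py
```

```text
time: 34.07
ee_pos: [0.5035, -0.4487, 0.0124]
eef_rot: [-179.9, -0.1, 82.1]
ft_force: [-0.5, -0.6, -1.3]
grip_width: 0.021
grasp_force: 98.3
time: 34.48
ee_pos: [0.504, -0.4502, 0.0142]
eef_rot: [180.0, 0.0, 82.0]
ft_force: [0.1, -0.6, -1.3]
grip_width: 0.0213
grasp_force: 98.3
side normal dir [-0.86 -0.5 ] mm/px 3.87
60:-0.74(45) 66:-0.74(44) 72:-0.72(47) 78:-0.77(45) 84:-0.81(44) 90:-0.81(44) 96:-0.79(41) 102:-0.81(41) 108:-0.85(39) 114:-0.93(42) 120:-0.98(43) 126:-1.02(45) 132:-1.05(51) 138:-1.09(50) 144:-1.13(53) 150:-1.16(53) 156:-1.20(52) 162:-1.24(55) 168:-1.28(53) 174:-1.31(57) 180:-1.34(53) 186:-1.37(53) 192:-1.41(52) 198:-1.45(51) 204:-1.47(53) 210:-1.45(51) 216:-1.45(53) 222:-1.48(49) 228:-1.39(49) 234:-0.92(45) 
top normal dir [ 0.16 -0.99] mm/px 3.59
60:-0.98(44) 66:-0.89(44) 72:-0.81(48) 78:-0.96(44) 84:-0.94(42) 90:-0.84(44) 96:-0.87(44) 102:-1.08(43) 108:-1.06(47) 114:-0.93(49) 120:-0.91(47) 126:-1.03(52) 132:-0.97(52) 138:-0.91(52) 144:-1.03(52) 150:-1.03(56) 156:-0.98(58) 162:-1.00(52) 168:-1.08(54) 174:-0.98(51) 180:-0.97(53) 186:-1.07(51) 192:-1.05(55) 198:-0.99(54) 204:-1.01(51) 210:-1.10(53) 216:-1.02(50) 222:-1.02(47) 228:-1.07(35) 234:-1.00(25)
```

Both top-camera fits agree that the case and pin share the same bias, so the pin is laterally aligned to within ~0.5 mm. The side camera shows the pin drooping about 2.3°, so I'll tilt the tool to level it and measure again.

```bash
python3 -m jog '0.2 0 0 0 0.8 -0.1 0; 0.2 0 0 0 1.6 -0.2 0; 0.2 0 0 0 2.3 -0.3 0; 0.2 0 0 0 2.3 -0.3 0; 0.2 0 0 0 2.3 -0.3 0' 100
python3 -m jog '0.2 0 0 0 0 0 0; 0.2 0 0 0 0 0 0; 0.2 0 0 0 0 0 0; 0.2 0 0 0 0 0 0; 0.2 0 0 0 0 0 0' 100
python3 m.py
python3 - <<'E'
from h import *
c=capture("wrist");h=cv2.cvtColor(c["color"],cv2.COLOR_RGB2HSV)
t=get_obs()["ee_pos"]
cv2.imwrite("/tmp/w.npy.png",c["color"])
# compare lateral of shank in wrist view
for v in range(5,235,25):
    i=np.flatnonzero((h[v,295:360,1]<60)&(h[v,295:360,2]>90))
    if len(i)>3:
        w=fe(c,295+(i[0]+i[-1])/2,v,t[2])*1000-t*1000
        print(v,i[0]+295,i[-1]+295,(w[0]*.990-w[1]*.139).round(2),w[:2].round(1))
E
```

```text
time: 35.0
ee_pos: [0.5037, -0.4506, 0.0137]
eef_rot: [-180.0, -2.3, 82.0]
ft_force: [-0.2, -0.5, -0.6]
grip_width: 0.0211
grasp_force: 98.3
time: 35.42
ee_pos: [0.5041, -0.4498, 0.014]
eef_rot: [-180.0, -2.3, 82.0]
ft_force: [0.0, 0.7, -0.9]
grip_width: 0.021
grasp_force: 98.3
side normal dir [-0.86 -0.5 ] mm/px 3.87
60:-0.47(42) 66:-0.42(43) 72:-0.42(45) 78:-0.45(43) 84:-0.45(46) 90:-0.46(44) 96:-0.43(46) 102:-0.39(41) 108:-0.41(44) 114:-0.44(46) 120:-0.46(48) 126:-0.46(53) 132:-0.45(51) 138:-0.47(55) 144:-0.48(53) 150:-0.49(53) 156:-0.49(50) 162:-0.45(52) 168:-0.44(52) 174:-0.44(53) 180:-0.46(54) 186:-0.47(51) 192:-0.48(54) 198:-0.52(53) 204:-0.51(57) 210:-0.48(51) 216:-0.51(51) 222:-0.61(50) 228:-0.73(49) 234:-0.37(48) 
top normal dir [ 0.16 -0.99] mm/px 3.59
60:-0.97(46) 66:-0.83(46) 72:-0.81(51) 78:-0.92(44) 84:-0.90(45) 90:-0.80(50) 96:-0.88(46) 102:-0.96(46) 108:-0.83(46) 114:-0.74(47) 120:-0.88(53) 126:-0.84(55) 132:-0.76(57) 138:-0.83(53) 144:-0.91(56) 150:-0.72(56) 156:-0.76(52) 162:-0.85(54) 168:-0.79(55) 174:-0.79(55) 180:-0.85(52) 186:-0.72(52) 192:-0.63(56) 198:-0.76(53) 204:-0.82(53) 210:-0.70(53) 216:-0.72(54) 222:-0.85(44) 228:-0.71(41) 
5 317 335 -0.08 [ 17.3 123.4]
30 317 335 -0.08 [ 15.4 110.4]
55 317 335 -0.08 [13.7 97.9]
80 317 335 -0.08 [12.  85.9]
105 317 335 -0.08 [10.3 74.1]
130 317 335 -0.08 [ 8.7 62.4]
155 317 335 -0.08 [ 7.  50.7]
180 317 334 -0.32 [ 5.1 38.8]
205 317 334 -0.33 [ 3.4 26.5]
230 301 350 -0.34 [ 1.6 13.7]
```

The pin is level and centred. Entering the right lug.

```bash
python3 -m jog '0.2 0.3 4 -0.8 0 0 0; 0.2 1 9 -0.8 0 0 0; 0.2 1.7 14 -0.8 0 0 0; 0.2 2.4 19 -0.8 0 0 0; 0.2 3 24 -0.8 0 0 0' 100
python3 -m jog '0.2 0.7 5 0 0 0 0; 0.2 1.4 10 0 0 0 0; 0.2 2.1 15 0 0 0 0; 0.2 2.8 20 0 0 0 0; 0.2 3.5 25 0 0 0 0' 100
python3 m.py | grep -v "^[0-9]"
```

```text
time: 35.98
ee_pos: [0.5073, -0.4249, 0.0132]
eef_rot: [-180.0, -2.3, 82.1]
ft_force: [0.1, 0.0, -1.6]
grip_width: 0.0212
grasp_force: 98.3
time: 36.4
ee_pos: [0.5106, -0.4004, 0.0132]
eef_rot: [-180.0, -2.3, 82.0]
ft_force: [0.3, -0.2, -2.0]
grip_width: 0.0212
grasp_force: 98.3
side normal dir [-0.86 -0.5 ] mm/px 3.78
top normal dir [ 0.16 -0.99] mm/px 3.56
```

Tip is through the first lug with no side force. Advancing across the mouth.

```bash
python3 -m jog '0.2 1.4 10 0 0 0 0; 0.2 2.8 20 0 0 0 0; 0.2 4.2 30 0 0 0 0; 0.2 5.6 40 0 0 0 0; 0.2 7 50 0 0 0 0' 100
python3 -m jog '0.2 1.4 10 0 0 0 0; 0.2 2.8 20 0 0 0 0; 0.2 4.2 30 0 0 0 0; 0.2 5.6 40 0 0 0 0; 0.2 7 50 0 0 0 0' 100
python3 -m jog '0.2 1.4 10 0 0 0 0; 0.2 2.8 20 0 0 0 0; 0.2 4.2 30 0 0 0 0; 0.2 5.6 40 0 0 0 0; 0.2 7 50 0 0 0 0' 100
python3 - <<'E'
from h import *
a=np.radians(-8);d=get_obs()["ee_pos"][:2]*1000-np.array([561.8,-101.4]);print(np.cos(a)*d[0]+np.sin(a)*d[1],-np.sin(a)*d[0]+np.cos(a)*d[1])
E
```

```text
time: 36.92
ee_pos: [0.5177, -0.3493, 0.0132]
eef_rot: [-180.0, -2.3, 82.1]
ft_force: [-0.3, 0.5, -1.4]
grip_width: 0.021
grasp_force: 98.3
time: 37.33
ee_pos: [0.5246, -0.2999, 0.0132]
eef_rot: [-180.0, -2.3, 82.0]
ft_force: [0.8, 0.4, -1.1]
grip_width: 0.0208
grasp_force: 98.3
time: 37.75
ee_pos: [0.5316, -0.2499, 0.0131]
eef_rot: [-180.0, -2.3, 82.0]
ft_force: [0.4, -0.4, -0.8]
grip_width: 0.0215
grasp_force: 98.3
-9.21606497259803 -151.29205219818823
```

```bash
python3 -m jog '0.2 0.6 4 0 0 0 0; 0.2 1.1 8 0 0 0 0; 0.2 1.7 12 0 0 0 0; 0.2 2.2 16 0 0 0 0; 0.2 2.9 20 0 0 0 0' 100
python3 -m jog '0.2 0.3 2 0 0 0 0; 0.2 0.6 4 0 0 0 0; 0.2 0.8 5.5 0 0 0 0; 0.2 1 7 0 0 0 0; 0.2 1.1 8 0 0 0 0' 100
python3 - <<'E'
from h import *
o=get_obs();print(o["ft_force"],o["wrist_torque"]);a=np.radians(-8);d=o["ee_pos"][:2]*1000-np.array([561.8,-101.4]);print(np.cos(a)*d[0]+np.sin(a)*d[1],-np.sin(a)*d[0]+np.cos(a)*d[1])
E
```

```text
time: 38.17
ee_pos: [0.5343, -0.2311, 0.013]
eef_rot: [-180.0, -2.3, 82.0]
ft_force: [0.2, 0.3, -0.0]
grip_width: 0.0211
grasp_force: 98.3
time: 38.58
ee_pos: [0.5355, -0.2229, 0.0131]
eef_rot: [-180.0, -2.3, 82.0]
ft_force: [0.1, 0.3, -0.9]
grip_width: 0.021
grasp_force: 98.3
[ 0.07262346  0.2801235  -0.94433512] [-0.17438244  0.04544311  0.04178093]
-9.118048894264557 -123.9812085004338
```

```bash
python3 -m jog '0.2 0.1 1 0 0 0 0; 0.2 0.3 2 0 0 0 0; 0.2 0.4 3 0 0 0 0; 0.2 0.4 3 0 0 0 0; 0.2 0.4 3 0 0 0 0' 100
python3 -m jog '0.2 0.1 0.5 0 0 0 0; 0.2 0.1 1 0 0 0 0; 0.2 0.2 1.5 0 0 0 0; 0.2 0.3 2 0 0 0 0; 0.2 0.3 2 0 0 0 0' 100
```

```text
time: 39.0
ee_pos: [0.5359, -0.2199, 0.0131]
eef_rot: [-180.0, -2.3, 82.0]
ft_force: [-0.3, -0.2, -0.9]
grip_width: 0.0211
grasp_force: 98.3
time: 39.42
ee_pos: [0.5362, -0.2179, 0.0132]
eef_rot: [-180.0, -2.3, 82.0]
ft_force: [1.1, 0.1, -0.7]
grip_width: 0.0208
grasp_force: 98.3
```

```bash
python3 -m jog '0.2 0 0.3 0 0 0 0; 0.2 0.1 0.6 0 0 0 0; 0.2 0.1 0.9 0 0 0 0; 0.2 0.2 1.2 0 0 0 0; 0.2 0.2 1.2 0 0 0 0' 100
python3 -m jog '0.2 0 0.3 0 0 0 0; 0.2 0.1 0.6 0 0 0 0; 0.2 0.1 0.9 0 0 0 0; 0.2 0.2 1.2 0 0 0 0; 0.2 0.2 1.2 0 0 0 0' 100
python3 - <<'E'
from h import *
c=capture("wrist");h=cv2.cvtColor(c["color"],cv2.COLOR_RGB2HSV);o=get_obs();t=o["ee_pos"];y=np.radians(-8);ay=np.array([-np.sin(y),np.cos(y)])
for v in range(205,262,4): print(v,''.join('#' if h[v,u,1]<60 and h[v,u,2]>90 else '.' for u in range(280,376,2)), round(float((fe(c,326,v,.0175)[:2]*1000-np.array([561.8,-101.4]))@ay),1))
E
```

```text
time: 39.83
ee_pos: [0.5362, -0.2179, 0.0131]
eef_rot: [-180.0, -2.2, 82.0]
ft_force: [-0.7, -3.1, -0.2]
grip_width: 0.0206
grasp_force: 98.4
time: 40.25
ee_pos: [0.5362, -0.2178, 0.0132]
eef_rot: [-180.0, -2.2, 82.0]
ft_force: [-0.9, -6.5, -0.2]
grip_width: 0.0209
grasp_force: 98.6
205 ...................#########.................... -90.8
209 ...................#########.................... -92.8
213 ...........#######.#########.#.................. -94.8
217 ..........###################................... -96.8
221 ..........#########.............#............... -98.8
225 .........#################.#######...#.......... -100.9
229 .........#############################.......... -102.9
233 .........#############################.......... -105.0
237 .........#############################.......... -107.1
241 ......###################################....... -109.2
245 ......####...#####################...####....... -111.4
249 .....#####...#####################...#####...... -113.5
253 .....#####...#####################....####...... -115.7
257 ....#####....#####################....#####..... -117.9
261 ....#####....#####################.....####..... -120.2
```

Contact with the lug: the force is rising with no motion. Relieve, release and lift clear.

```bash
python3 -m jog '0.2 -0.2 -1.5 0 0 0 0; 0.2 -0.2 -1.8 -1 0 0 0; 0.25 -0.2 -1.8 -1 0 0 0; 0.3 -0.2 -1.8 -1 0 0 0; 0.35 -0.2 -1.8 -1 0 0 0' 40
python3 -m jog '0.45 0 0 0 0 0 0; 0.5 0 0 0 0 0 0; 0.5 0 0 10 0 0 0; 0.5 0 0 25 0 0 0; 0.5 0 0 45 0 0 0'
python3 -m jog '0.5 0 -15 25 0 0 0; 0.5 0 -30 50 0 0 0; 0.5 0 -45 70 0 0 0; 0.5 0 -45 80 0 0 0; 0.5 0 -45 80 0 0 0'>/dev/null
python3 -m jog '0.5 0 0 0 0 0 0; 0.5 0 0 0 0 0 0; 0.5 0 0 0 0 0 0; 0.5 0 0 0 0 0 0; 0.5 0 0 0 0 0 0'
python3 - <<'E'
from h import *
c=capture("wrist");h=cv2.cvtColor(c["color"],cv2.COLOR_RGB2HSV)
a=np.radians(-8);p=np.array([561.8,-101.4]);ca,sa=np.cos(a),np.sin(a)
T=lambda w:np.array((ca*(w[0]-p[0])+sa*(w[1]-p[1]),-sa*(w[0]-p[0])+ca*(w[1]-p[1])))
# rectified map in case frame at z=17 (head top), 2 mm cells: y from -135 to -85, x from -40 to 15
E=np.array(c["extrinsics"])
def pf(x,y,z):
    w=np.array([p[0]+ca*x-sa*y,p[1]+sa*x+ca*y,z])/1000
    q=E[:3,:3]@w+E[:3,3];r=np.hypot(q[0],q[1]);k=c["fx"]*np.arctan2(r,q[2])/r
    return c["cx"]+k*q[0],c["cy"]+k*q[1]
for y in range(-90,-140,-2):
    s=''
    for x in range(-40,16,1):
        u,v=np.round(pf(x,y,16.)).astype(int)
        s+=('#' if h[v,u,1]<60 and h[v,u,2]>90 else '.') if 0<=u<640 and 0<=v<400 else '?'
    print(y,s)
E
```

```text
time: 40.72
ee_pos: [0.5367, -0.2159, 0.0122]
eef_rot: [-180.0, -2.4, 82.0]
ft_force: [-0.2, 0.0, -0.6]
grip_width: 0.0298
grasp_force: 0.0
time: 41.13
ee_pos: [0.5358, -0.2165, 0.0577]
eef_rot: [-179.9, -2.4, 82.1]
ft_force: [0.7, -0.8, 0.6]
grip_width: 0.0429
grasp_force: 0.0
time: 41.97
ee_pos: [0.536, -0.2615, 0.1362]
eef_rot: [-179.9, -2.4, 82.1]
ft_force: [-0.4, -0.4, 0.2]
grip_width: 0.043
grasp_force: 0.0
-90 ...........................########.....................
-92 ............................#######.....................
-94 ............................#######.....................
-96 ............................#######.....................
-98 .................###########################............
-100 .................############################...........
-102 .................############################...........
-104 .................############################...........
-106 .................############################...........
-108 ..................###########################...........
-110 ..................###########################...........
-112 .
[... 161 characters left out ...]
#######...........
-118 ..................###########################...........
-120 ...................#########################............
-122 ...................#########################............
-124 ........................................................
-126 ........................................................
-128 ........................................................
-130 ........................................................
-132 ........................................................
-134 ........................................................
-136 ........................................................
-138 ........................................................
```

The head's rear edge is at case y ≈ -123 (home is -124), so the head is against the lug. One last numeric check of the tip and the stones' rear edges, from above the sill.

```bash
python3 -m jog '0.5 -10 12 3 0 0 0; 0.5 -18 25 6 0 0 0; 0.5 -25 38 9 0 0 0; 0.5 -32 50 12 0 0 0; 0.5 -36 60 14 0 0 0' >/dev/null
python3 -m jog '0.5 0 0 0 0 0 0; 0.5 0 0 0 0 0 0; 0.5 0 0 0 0 0 0; 0.5 0 0 0 0 0 0; 0.5 0 0 0 0 0 0'
python3 - <<'E'
from h import *
c=capture("wrist");h=cv2.cvtColor(c["color"],cv2.COLOR_RGB2HSV)
a=np.radians(-8);p=np.array([561.8,-101.4]);ca,sa=np.cos(a),np.sin(a);E=np.array(c["extrinsics"])
def pf(x,y,z):
    w=np.array([p[0]+ca*x-sa*y,p[1]+sa*x+ca*y,z])/1000
    q=E[:3,:3]@w+E[:3,3];r=np.hypot(q[0],q[1]);k=c["fx"]*np.arctan2(r,q[2])/r
    return c["cx"]+k*q[0],c["cy"]+k*q[1]
def show(ys,xs,z):
  for y in ys:
    s=''
    for x in xs:
        u,v=np.round(pf(x,y,z)).astype(int)
        s+=('#' if h[v,u,1]<65 and h[v,u,2]>70 else '.') if 0<=u<640 and 0<=v<400 else '?'
    print(y,s)
print("tip x -30..12 z13");show(range(122,84,-2),range(-30,13),13.)
print("stones z20, x -20..110 step 2");show(range(50,-52,-4),range(-20,112,2),20.)
E
```

```text
time: 42.85
ee_pos: [0.5005, -0.2031, 0.1509]
eef_rot: [-180.0, -2.3, 82.0]
ft_force: [0.8, -1.0, 0.6]
grip_width: 0.0429
grasp_force: 0.0
tip x -30..12 z13
122 ???????????????????????????????????????????
120 ???????????????????????????????????????????
118 ???????????????????????????????????????????
116 ???????????????????????????????????????????
114 ???????????????????????????????????????????
112 ???????????????????????????????????????????
110 ???????????????????????????????????????????
108 ???????????????????????????????????????????
106 ???????????????????????????????????????????
104 ???????????????????????????????????????????
102 ???????????????????????????????????????????
100 ???????????????????????????????????????????
98 ???????????????????????????????????????????
96 ???????????????????????????????????????????
94 ???????????????????????????????????????????
92 ???????????????????????????????????????????
90 ???????????????????????????????????????????
88 ???????????????????????????????????????????
86 ???????????????????????????????????????????
stones z20, x -20..110 step 2
50 ...##
[... 1120 characters left out ...]
###..###..............#############################..........
-18 ...#####..###..............#############################..........
-22 ...#####..###..............#############################..........
-26 ...#####..###..............#############################..........
-30 ...#####..###..............#############################..........
-34 ...####...###..............#############################..........
-38 ...#####..###..............#############################..........
-42 ...#####..##...............##...######...#####...#####............
-46 ...#####..........................................................
-50 ...####...........................................................
```

Both stones are home and parallel, with rears at x≈0 and 1–2. Moving on to see the tip at the left lug.

```bash
python3 -m jog '0.5 0 20 0 0 0 0; 0.5 0 45 0 0 0 0; 0.5 0 70 0 0 0 0; 0.5 0 85 0 0 0 0; 0.5 0 90 0 0 0 0' >/dev/null
python3 -m jog '0.5 0 0 0 0 0 0; 0.5 0 0 0 0 0 0; 0.5 0 0 0 0 0 0; 0.5 0 0 0 0 0 0; 0.5 0 0 0 0 0 0'|head -2
python3 - <<'E'
from h import *
c=capture("wrist");h=cv2.cvtColor(c["color"],cv2.COLOR_RGB2HSV)
a=np.radians(-8);p=np.array([561.8,-101.4]);ca,sa=np.cos(a),np.sin(a);E=np.array(c["extrinsics"])
for y in range(126,84,-2):
    s=''
    for x in range(-34,13):
        w=np.array([p[0]+ca*x-sa*y,p[1]+sa*x+ca*y,13.])/1000
        q=E[:3,:3]@w+E[:3,3];r=np.hypot(q[0],q[1]);k=c["fx"]*np.arctan2(r,q[2])/r
        u,v=int(round(c["cx"]+k*q[0])),int(round(c["cy"]+k*q[1]))
        s+=('#' if h[v,u,1]<65 and h[v,u,2]>70 else '.') if 0<=u<640 and 0<=v<400 else '?'
    print(y,s)
E
```

```text
time: 43.73
ee_pos: [0.5004, -0.1136, 0.151]
126 ...............................................
124 ...............................................
122 ...............................................
120 ...............................................
118 ...............................................
116 ...............................................
114 ........................###....................
112 .......................#####...................
110 ......................#############....###.....
108 .............#############################.....
106 ............##############################.....
104 ...........#.#############################.....
102 .............#############################.....
100 .............#######################..#........
98 ...........######################..............
96 .....................##########................
94 .....................##########................
92 .....................#########.................
90 .....................#########.................
88 .....................#########.................
86 .....................#########.................
```

The tip sticks out past the left lug, to y≈114 at x≈-9. Everything is in place, so I'm handing in.

```bash
python3 -c "
from plant import *
print(sign_off())"
```

```text
the job is handed in; nothing more can be done
None
```

I slid the two grey stones home into bays 2 and 3, then passed the pin through both lugs until its head was against the right one, and handed the job in; no verdict came back, but my last checks showed everything in place.

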